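# Draw a specimen mount from its case and tip its face to the light

### The arm

A 7-joint arm with a two-finger parallel gripper is mounted at the origin on a cart in front of the work surface, level with it; the furniture and walls round the work are solid. World frame = base frame: x ahead of the robot, y to its left, z up, the work surface at z = 0. Lengths are in m, angles in rad, forces in N, time in s.
With the tool pointing down it reaches from about 0.4 to 0.85 m from the base axis. Payload 4.4 kg.
Tool frame: the origin (TCP) lies at the very end of the fingers, on their centre line; the grasp point (between the pads) lies 19 mm behind it; z points along the fingers, y is the line along which they close (so a half turn about z gives the same grasp; the last joint's range is limited). The gripper opens to 94 mm and grips with 3 to 60 N. Pads are 16 mm wide; open, the fingers measure 119 mm over their backs; the gripper's body (75 mm by 177 mm) begins 78 mm behind the grasp point.
Start: joints at [-0.066, 0.628, 0.038, 1.517, -0.027, 0.996, -0.02], TCP at [0.65, 0, 0.205] pointing down, gripper open.
Joint ranges: [-3.06, 3.06], [-0.37, 2.12], [-1.25, 1.32], [0.18, 2.47], [-1.1, 4.24], [0.23, 1.98], [-2.94, 2.94]. Speed limits (rad/s): [2.57, 2.57, 3.14, 3.14, 3.14, 3.14, 3.14].

### API

Orientations are given as a unit quaternion [x, y, z, w].
In Python, from rig import ctrl, imaging gives the robot as it stands.
- The arm moves only by the tool move_arm, never from a script. Its argument "motion" is a list of rows, each a list of 4 numbers: the shift along the tool's x, y, z in mm, then the turn about the tool's z in rad. In form: [[tx, ty, tz, turn], ...]. A call has exactly 8 rows; each row shifts and turns the commanded pose from where the row before left it, along the tool's axes as they then stand; what a row does not reach is not made up. A row lasts 1/8 s, in which the tool goes at most 62.5 mm and 10.7 degrees, less where a joint would pass 70% of its speed; a pose out of reach is approached as far as the arm can. A call is refused whole if a number of a shift passes 62.5 or a number of a turn 0.188, either way. A call with a gripper value outside its range is refused whole. "gripper" is the finger opening in mm, from 0 to 94, set as the call begins (left out, the last holds). The fingers move at their own pace and stop on an object; "newtons" is the grip in N (left out, the last holds). Time passes only in rows, so rows that do not move let the fingers close, or fill a call up. It gives the time, the measured TCP pose, the force, the opening and the grip force at its end, in the units of the state.
- ctrl.get_obs(): the state, without advancing time (a new reading comes with each control period).
- imaging.grab_frame(name): name is "scene" or "side" or "wrist"; returns the picture (384x512x3 uint8, red, green, blue); there is no depth.
- imaging.get_calibration(name): a dict with "fx", "fy", "cx", "cy" (pixels), "world_from_camera" (4x4, takes a point from camera to world coordinates). Camera axes: x right, y down, z forward; pixel columns grow to the right and rows downward; lengths in m; the calibration is good to about 2 mm. A picture is of the moment at which its call begins: read the wrist's pose just before it. get_calibration takes no time and is no camera call; for the wrist camera it gives the pose at the moment of the call.
- ctrl.sign_off(): hands the job in; it is judged then, once.
The state is a dict: "time": time; "joint_pos": joint angles; "dq": joint speeds; "tau": joint torques, N m; "position": TCP position; "tool_rot": TCP orientation; "wrist_force": force on the tool from outside, world axes, zero at the start; "torque": the same for the moment, N m; "width": finger opening in m; "finger_force": force on a finger pad.
Only numpy, scipy, OpenCV 4.12 (cv2) and the standard library are available. Lean on these libraries where they do the work, as an engineer would, in place of code of your own. Each camera call takes 0.05 s, during which the arm holds its last target. There are 200 camera calls.

### The job

Push the spatula's blade into the notch at the front of the closed grey specimen case, pry the lid up with it, swing the lid open past upright, and lay the spatula back on the worktop. Then take the largest of the three round mounts in the case by its rim, never touching its polished face with the fingers, and draw it up out of the rack. Finish while still holding it at least 10 cm above the case's rim, tipped so that its polished face looks up at about 45 degrees towards the light; the other two mounts stay in the rack, and the beaker and the dropper bottle are left alone.

Things in the scene. Friction and masses are not known exactly. Their poses are not given: they have to be found in the camera images.
- case: Low grey square box, 132 x 132 mm outside, walls 54 mm high and 5 mm thick, fixed to the worktop; inner floor 6 mm up. Origin: centre of its underside; x points from the notched front wall to the hinge wall, z up. Beside the mounts that stand in it it is free up to the side walls (inner faces at y -61 and +61 mm).
- rack (a point): Middle slot of the rack fixed in the case, 10 mm up; axes of the case. Three mounts stand on edge one behind the other along x on two steel rails, in slots at x -24, 0 and +24 mm between white fins (24 mm wide in y, 3 mm thick, tops 27 mm above the worktop). Between the front wall and the first fin lie 25 mm of free space.
- notch (a point): Middle of the pry notch, on the outer face of the case's front wall, 50.5 mm above the worktop; axes of the case. The notch is cut in the wall's upper edge right under the lid: 40 mm wide, 7 mm high (47 to 54 mm above the worktop), open to the inside.
- lid_hinge (a point): Point on the hinge line of the lid, at the middle of the case's back wall, 54 mm above the worktop; the hinge line runs along the case's y; same axes as the case.
- lid (a joint): Angle of the lid, rad: 0 closed, grows as the front edge rises, stop at 2.1. The lid is a flat grey plate 132 x 132 x 7 mm lying flush on the walls, without handle, hinged at the case's back wall; closed, its underside is 54 mm above the worktop. Light stiff hinge (1 to 1.5 N at the front edge): it stays where it is left.
- lid_front (a point): Middle of the lid's front lower edge, 132 mm from the hinge line; axes of the lid (those of the case, turned about y by the lid's angle).
- blade: Lab spatula, 194 mm long, 28 g, lying on the worktop. Origin: underside of its middle; body y points to the handle's end, z up. Wooden handle from y = +12 to +97 mm, 16 mm wide (x), 8 mm thick (z 0 to 8 mm); stem 8 mm wide; flat steel blade from y = -24 to -97 mm, 16 mm wide, 2 mm thick (z 2 to 4 mm).
- blade_tip (a point): Middle of the front end of the spatula's blade; same axes as the spatula.
- large_mount: The largest mount: black resin disc, 40 mm across, 18 mm thick, 60 g, on edge in any one of the three slots, its top 24 mm above the fins. Origin: centre of its plain back face; its own z is the disc's axis and points out of the polished face. In the rack that axis is level and points to the hinge (case x); its middle is then 31 mm above the worktop.
- mount_mid (a point): Middle of the large mount (9 mm from the origin along its z).
- polished_face: The polished face of the large mount with a bright metal section in it: disc 36 mm across, standing 1 mm proud at the +z end; same origin and axes as the large mount. Not to be touched by the fingers; the 40 mm rim is free to grip.
- small_mount_a: Small mount, 30 mm across, 18 mm thick, on edge in another slot, middle 26 mm above the worktop. Origin: centre of its back face, z along its axis to the hinge.
- small_mount_b: Second small mount, the same size, in the remaining slot. Origin and axes alike.
- beaker: Small glass beaker, 53 mm across, 68 mm high, standing beside the case. Origin: underside centre.
- dropper: Small brown dropper bottle, 34 mm across, 85 mm high, on the other side of the case. Origin: underside centre.

How it is judged:
On the way, in this order (a step that is already met when the one before it is completed fails the run):
1. the lid is pried up with the spatula: blade bearing on the lid, front edge up about 8 mm or more (value of joint lid above 0.06 rad and contact force between blade and lid above 0.1 N), for 0.05 s.
2. the lid is open past upright (value of joint lid above 1.6 rad), for 0.2 s.
3. the spatula lies on the worktop, let go (height (world z) of blade below 0.02 m and contact force between the fingers and blade below 0.1 N and linear speed of blade below 0.05 m/s), for 0.1 s.
4. the large mount is drawn up out of the case (z of mount_mid in the frame of case above 0.09 m), for 0.1 s.
At the end, for the whole second after the job is handed in: Fingers alone hold the large mount still, middle at least 150 mm above the worktop, polished face up with its axis 29 to 61 degrees from vertical; lid open past 1.6 rad; spatula lying on the worktop, let go; small mounts within 20 mm of their starts (z of mount_mid in the frame of case above 0.15 m and angle between large_mount's own z axis and vertical between 0.5 and 1.07 rad and contact force between the fingers and large_mount above 0.5 N and contact force between large_mount and case below 0.1 N and contact force between each of large_mount, the fingers and blade below 0.1 N and linear speed of large_mount below 0.04 m/s and value of joint lid above 1.6 rad and height (world z) of blade below 0.02 m and distance of each of small_mount_a, small_mount_b from where it was at the start of the episode below 0.02 m); the arm keeps its last pose, push and grip.
It fails at once if the fingers press on the polished face (contact force between the fingers and polished_face above 0.5 N).
It fails at once if a small mount is taken out of the rack (distance of any of small_mount_a, small_mount_b from where it was at the start of the episode above 0.03 m).
It fails at once if the beaker or the dropper bottle is pushed away or knocked over (distance of any of beaker, dropper from where it was at the start of the episode above 0.04 m or angle between any of beaker, dropper's own z axis and vertical above 0.5 rad).
It also fails if it takes over 72 s, if anything falls off the work surface, if the arm or the gripper's body presses on something with over 40 N, if the wrist force passes 120 N, or if a joint passes its speed limit or range.

## Working session

There is one attempt and no reset: what is moved stays moved. The work goes in short steps, Python scripts to look and compute and a tool call to move; the robot and the scene stay as the last step left them, time stands still between calls to the robot, and variables do not carry over. Pictures are saved under pics/ and viewed, at most 10 in all, crops included, and the job is handed in when it is done.

Besides the shell and the picture viewer there is one more tool, called after "Emit:" by a JSON object that holds its "method" and its "body", one argument or row to a line. move_arm: Moves the arm, as the interface text tells. Its arguments: {"type":"object","properties":{"motion":{"type":"array","items":{"type":"array","items":{"type":"number"}}},"gripper":{"type":"number"},"newtons":{"type":"number"}},"required":["motion"]}

```bash
ls; mkdir -p pics; cat > snap.py <<'E'
from rig import ctrl, imaging
import cv2, numpy as np, sys
def snap(name, fn):
    im=imaging.grab_frame(name); cv2.imwrite(f'pics/{fn}.png', im[:,:,::-1]); return im
def P(name):
    c=imaging.get_calibration(name); return c
def proj(c,p):
    T=np.linalg.inv(np.array(c['world_from_camera'])); q=T[:3,:3]@np.array(p,float)+T[:3,3]
    return np.array([c['fx']*q[0]/q[2]+c['cx'], c['fy']*q[1]/q[2]+c['cy']])
def ray(c,u,v):
    T=np.array(c['world_from_camera']); d=T[:3,:3]@np.array([(u-c['cx'])/c['fx'],(v-c['cy'])/c['fy'],1.]); return T[:3,3],d
def onz(c,u,v,z):
    o,d=ray(c,u,v); return o+d*(z-o[2])/d[2]
E
python3 - <<'E'
from snap import *
a=snap('scene','s0');b=snap('side','d0');w=snap('wrist','w0')
for n in ['scene','side','wrist']:
    c=P(n);print(n,c['fx'],c['cx'],c['cy'],np.round(c['world_from_camera'],3).tolist())
m=np.vstack([np.hstack([a,b])]);m=cv2.resize(m,(800,300));
cv2.imwrite('pics/m0.png',m[:,:,::-1])
print(ctrl.get_obs())
E
```

```text
pics
scene 357.81693490087787 256.02758289869394 187.40679771971435 [[-0.867, -0.213, 0.45, 0.201], [-0.498, 0.369, -0.785, 0.542], [0.001, -0.905, -0.426, 0.414], [0.0, 0.0, 0.0, 1.0]]
side 440.2140700487896 252.610229619008 203.33690587493533 [[-0.962, -0.194, 0.195, 0.352], [-0.274, 0.62, -0.735, 0.749], [0.022, -0.76, -0.649, 0.807], [0.0, 0.0, 0.0, 1.0]]
wrist 323.9089142379586 253.27157871067365 188.75577943509452 [[1.0, 0.001, -0.002, 0.65], [0.0, -0.969, -0.246, 0.071], [-0.002, 0.246, -0.969, 0.385], [0.0, 0.0, 0.0, 1.0]]
{'time': 0.15, 'joint_pos': array([-0.06582091,  0.6291223 ,  0.03843934,  1.51810695, -0.02705238,
        0.9963152 , -0.01997758]), 'dq': array([ 0.00181607, -0.00156193, -0.00095591, -0.00323842,  0.0010848 ,
       -0.0009144 , -0.00147408]), 'tau': array([ 1.52036100e-03, -5.50088596e+01,  1.14465751e+00, -1.86816269e+01,
       -5.22438856e-02,  2.09789607e-02,  9.34746663e-05]), 'position': array([6.49500421e-01, 6.89215572e-05, 2.04782587e-01]), 'tool_rot': array([ 7.07098511e-01,  7.07114686e-01, -4.91988423e-04, -5.22929038e-04]), 'wrist_force': array([-0.5624881 ,  0.0143839 ,  0.17941396]), 'torque': array([-0.04340887, -0.04665573, -0.00378377]), 'finger_force': 0.0, 'width': 0.09425922413322996}
```

View pics/s0.png

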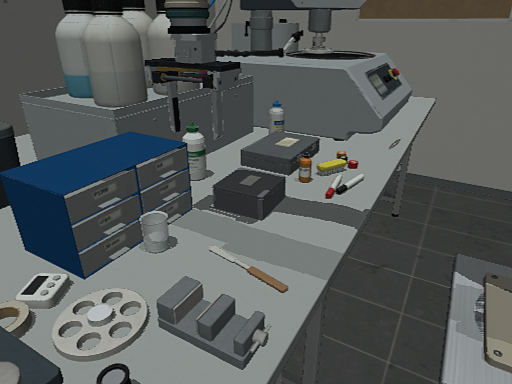

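View pics/d0.png

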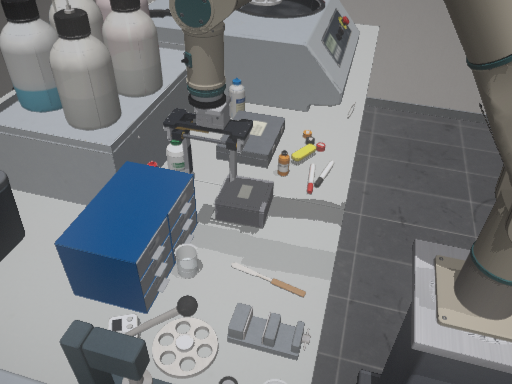

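The case is at about (249,190) in scene and (245,200) in side. The spatula lies at scene (210,248)–(287,290), with its handle to the right. I'll zoom in on these.

```bash
python3 - <<'E'
import cv2,numpy as np
a=cv2.imread('pics/s0.png')[150:300,190:300];b=cv2.imread('pics/d0.png')[165:300,200:320]
r=lambda i:cv2.resize(i,(395,540),interpolation=cv2.INTER_CUBIC)
w=cv2.imread('pics/w0.png')
a=cv2.resize(a,None,fx=3.6,fy=3.6,interpolation=2);b=cv2.resize(b,None,fx=3.3,fy=3.3,interpolation=2)
h=max(a.shape[0],b.shape[0]);pad=lambda i:np.vstack([i,np.zeros((h-i.shape[0],i.shape[1],3),np.uint8)])
cv2.imwrite('pics/z0.png',np.hstack([pad(a),pad(b)]))
E
```

```text
(no output)
```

View pics/z0.png

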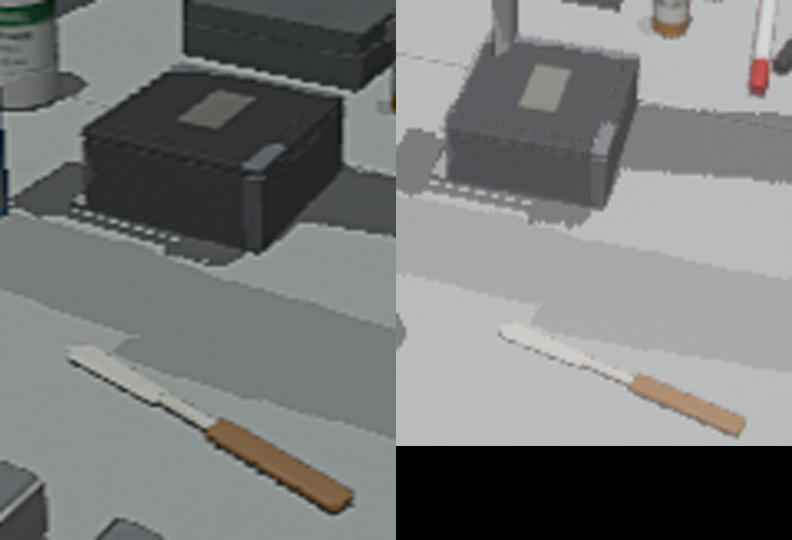

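View pics/w0.png

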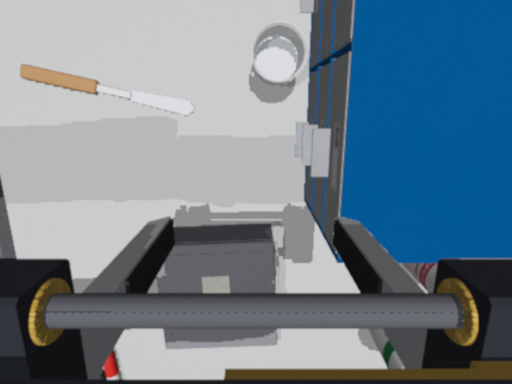

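The spatula is clear: blade tip at wrist (192,107), handle end at (25,72). The notch isn't visible yet, so I'll enhance the contrast on the walls.

```bash
python3 - <<'E'
import cv2,numpy as np
f=lambda i,k:np.clip((cv2.resize(i,None,fx=k,fy=k,interpolation=2).astype(float)-20)*3.2,0,255).astype(np.uint8)
a=f(cv2.imread('pics/s0.png')[165:222,208:292],4.7);b=f(cv2.imread('pics/d0.png')[172:230,210:280],5.6)
w=f(cv2.imread('pics/w0.png')[200:350,150:300],1.8)
h=max(a.shape[0],b.shape[0]);pad=lambda i:np.vstack([i,np.zeros((h-i.shape[0],i.shape[1],3),np.uint8)])
t=np.hstack([pad(a),pad(b)]);w=np.hstack([w,np.zeros((w.shape[0],t.shape[1]-w.shape[1],3),np.uint8)])
o=np.vstack([t,w])[:600,:800];cv2.imwrite('pics/z1.png',o)
E
```

```text
(no output)
```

View pics/z1.png

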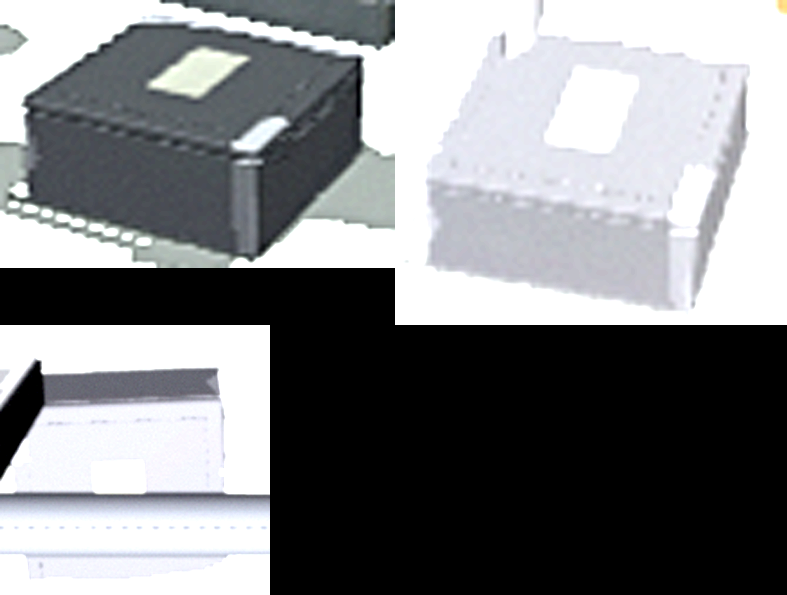

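```bash
python3 - <<'E'
from snap import *
s,d,w=P('scene'),P('side'),P('wrist')
def tri(l):
    A=np.zeros((3,3));b=np.zeros(3)
    for c,u,v in l:
        o,r=ray(c,u,v);r/=np.linalg.norm(r);M=np.eye(3)-np.outer(r,r);A+=M;b+=M@o
    return np.linalg.solve(A,b)
print('tip',tri([(s,208.9,247.2),(d,232.1,264.4),(w,192,107)]),onz(w,192,107,.003))
print('end',tri([(s,285.5,289),(d,304.2,294.7),(w,25,72)]),onz(w,25,72,.004))
print('beaker',onz(w,278,58,0.0))
for n,a,b,wz in [('near',(258,196.9),((668-395)/5.6+210,222/5.6+172),None),('left',(214,186.9),((430-395)/5.6+210,181/5.6+172),None),('right',(285,177.3),((745-395)/5.6+210,66/5.6+172),None)]:
    print(n,tri([(s,*a),(d,*b)]),onz(s,*a,.061),onz(d,*b,.061))
print('wrist corners', onz(w,272,222,.061),onz(w,175,224,.061),onz(w,165,347,.061),onz(w,276,341,.061))
print('dropper',onz(s,305,182,0),onz(d,284,175,0))
E
```

```text
tip [0.57910062 0.07041253 0.0009674 ] [0.57914609 0.0700527  0.003     ]
end [0.39351149 0.1080096  0.00166827] [0.39516914 0.10780455 0.004     ]
beaker [0.67669715 0.12287814 0.        ]
near [ 0.55347487 -0.07934599  0.05337375] [ 0.54599201 -0.06802733  0.061     ] [ 0.55192652 -0.06953567  0.061     ]
left [ 0.66728687 -0.07103043  0.05525215] [ 0.65990881 -0.06183386  0.061     ] [ 0.66497774 -0.06427073  0.061     ]
right [ 0.54646027 -0.20154098  0.05593965] [ 0.54129618 -0.19448244  0.061     ] [ 0.5462211  -0.19258434  0.061     ]
wrist corners [ 0.66917551 -0.0479519   0.061     ] [ 0.566239   -0.05028317  0.061     ] [ 0.54529067 -0.20417099  0.061     ] [ 0.67597927 -0.19566384  0.061     ]
dropper [ 0.53712959 -0.31998099  0.        ] [ 0.53894397 -0.32265736  0.        ]
```

The spatula runs from tip (0.579,0.070) to handle end (0.394,0.108). The case centre is about (0.61,-0.13) and its front probably faces the robot. I'll write a planner helper, then view the front while turning the tool.

```bash
cat > plan.py <<'E'
from snap import *
from scipy.spatial.transform import Rotation as Ro
def plan(*wps, p=None, yaw=None):
    """wps: (x,y,z mm, yaw deg of tool x, rows)"""
    o=ctrl.get_obs(); R=Ro.from_quat(o['tool_rot']).as_matrix()
    p=np.array(o['position'])*1000 if p is None else np.array(p,float)
    y=np.arctan2(R[1,0],R[0,0]) if yaw is None else np.radians(yaw)
    rows=[]
    for x,yy,z,yd,n in wps:
        t=np.array([x,yy,z]); 
        if yd is None: yd=np.degrees(y)
        tot=(np.radians(yd)-y+np.pi)%(2*np.pi)-np.pi
        for k in range(n):
            d=(t-p)/(n-k); turn=-tot/n
            X=np.array([np.cos(y),np.sin(y),0]);Y=np.array([np.sin(y),-np.cos(y),0])
            r=[round(float(d@X)),round(float(d@Y)),round(float(-d[2])),round(turn,3)]
            rows.append(r); p=p+X*r[0]+Y*r[1]-np.array([0,0,r[2]]); y-=r[3]
    for i in range(0,len(rows),8): print(rows[i:i+8])
    print('end',p,np.degrees(y))
E
python3 -c "
from plan import *
plan((480,-90,200,175,10),(480,-90,200,175,6))
plan((430,95,60,168.6,8),p=(480,-90,200),yaw=175)"
```

```text
[[-9, -17, 0, np.float64(-0.148)], [-6, -18, 1, np.float64(-0.148)], [-4, -19, 0, np.float64(-0.148)], [-1, -19, 1, np.float64(-0.148)], [2, -19, 0, np.float64(-0.148)], [5, -19, 1, np.float64(-0.148)], [7, -18, 0, np.float64(-0.148)], [10, -16, 1, np.float64(-0.148)]]
[[12, -15, 0, np.float64(-0.148)], [15, -12, 1, np.float64(-0.148)], [0, 0, 0, np.float64(-0.001)], [0, 0, 0, np.float64(-0.001)], [0, 0, 0, np.float64(-0.001)], [0, 0, 0, np.float64(-0.001)], [0, 0, 0, np.float64(-0.001)], [0, 0, 0, np.float64(-0.001)]]
end [479.83279143 -89.71218752 199.78258715] 175.14283719834643
[[8, 22, 18, np.float64(0.014)], [9, 22, 17, np.float64(0.014)], [9, 22, 18, np.float64(0.014)], [9, 22, 17, np.float64(0.014)], [9, 22, 18, np.float64(0.014)], [10, 22, 17, np.float64(0.014)], [10, 22, 18, np.float64(0.014)], [11, 22, 17, np.float64(0.014)]]
end [429.65796641  94.66292487  60.        ] 168.58287269453487
```

Emit:
{"method": "move_arm", "body": {
  "motion": [
    [-10, -22, 0, -0.185],
    [-6, -24, 0, -0.185],
    [-2, -24, 0, -0.185],
    [2, -24, 0, -0.185],
    [6, -24, 0, -0.185],
    [10, -22, 0, -0.185],
    [14, -20, 0, -0.185],
    [18, -17, 0, -0.185]
  ]
}}

```text
time: 1.15
position: [0.4751, -0.0887, 0.2053]
tool_rot: [0.042, 0.999, -0.0, -0.0]
wrist_force: [-0.2, -0.0, 0.1]
width: 0.0939
finger_force: 0.0
```

```bash
python3 - <<'E'
from plan import *
c=P('wrist');im=snap('wrist','w1');print(np.round(c['world_from_camera'],4).tolist(),ctrl.get_obs()['position'])
a=np.clip(im.astype(float)*1.8,0,255).astype(np.uint8)[:,:,::-1]
cv2.imwrite('pics/w1b.png',cv2.resize(a,(800,600),interpolation=2))
E
```

```text
[[0.0846, 0.9656, 0.2457, 0.404], [0.9964, -0.0822, -0.02, -0.0835], [0.0009, 0.2465, -0.9691, 0.3855], [0.0, 0.0, 0.0, 1.0]] [ 0.47147727 -0.09067841  0.20497031]
```

View pics/w1b.png

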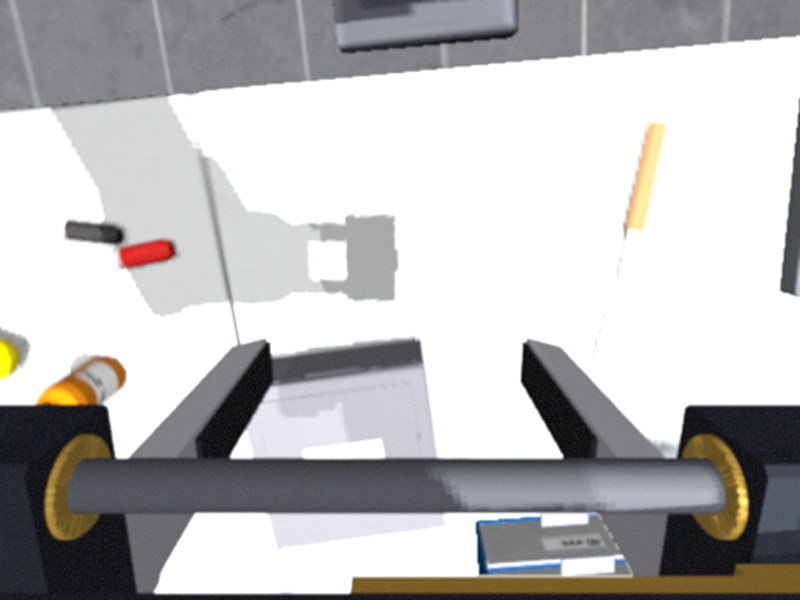

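The case's robot-side wall is at (270–420, 340–385) of the 800 px picture. I'll check its upper strip numerically for the notch.

```bash
python3 - <<'E'
import cv2,numpy as np
g=cv2.cvtColor(cv2.imread('pics/w1.png'),cv2.COLOR_BGR2GRAY)
print(list(range(172,274,3)))
for r in range(214,256): print(r,*g[r,172:274:3])
E
```

```text
[172, 175, 178, 181, 184, 187, 190, 193, 196, 199, 202, 205, 208, 211, 214, 217, 220, 223, 226, 229, 232, 235, 238, 241, 244, 247, 250, 253, 256, 259, 262, 265, 268, 271]
214 180 180 180 179 180 179 165 161 161 161 160 161 162 160 161 162 161 162 161 160 161 161 161 162 161 161 161 153 154 153 143 145 155 162
215 180 180 180 180 180 178 166 162 161 161 161 160 161 161 162 161 161 161 162 161 162 161 160 159 153 154 153 140 140 140 130 129 144 161
216 181 180 180 180 181 178 164 161 160 161 162 160 161 161 161 161 162 162 162 160 157 154 153 147 141 141 136 122 122 120 112 109 131 162
217 177 181 180 180 180 179 163 161 161 161 160 161 161 161 161 161 161 162 154 150 144 140 136 125 125 121 109 98 94 92 84 85 113 162
218 148 181 180 180 182 180 163 162 161 161 161 162 162 161 161 161 160 160 139 129 125 121 111 103 101 97 85 75 72 66 60 61 86 161
219 99 181 180 180 181 180 163 161 161 161 161 162 161 160 160 159 152 152 118 106 104 99 90 84 80 72 67 59 56 53 46 46 64 162
220 66 181 180 179 182 180 165 161 161 160 160 159 156 152 145 144 132 130 101 91 88 83 74 71 62 56 51 46 46 44 44 
[... 3582 characters left out ...]

251 128 130 119 115 115 114 115 114 114 112 115 109 111 109 111 110 110 113 113 112 115 115 115 115 115 115 115 114 115 116 115 115 116 114
252 131 130 118 114 115 114 114 114 113 106 109 107 110 110 112 113 114 116 114 116 115 115 115 115 116 115 116 115 115 115 116 115 116 115
253 130 130 121 115 113 113 111 108 109 108 108 111 113 113 114 114 115 114 115 116 115 115 115 116 114 117 115 116 115 116 116 116 116 115
254 131 129 120 113 111 109 109 106 110 113 113 113 115 115 114 114 115 115 115 115 115 114 115 115 116 115 116 116 115 115 114 115 116 117
255 126 126 116 107 107 109 112 112 113 115 114 114 115 115 115 115 114 115 115 115 113 115 115 115 116 115 116 114 116 114 115 113 116 117
```

The brighter ledge (about 60 against 42) at columns 196–232, directly under the lid edge, is the notch, so the front wall faces the robot.

```bash
python3 - <<'E'
from plan import *
c=P('wrist');g=cv2.cvtColor(cv2.imread('pics/w1.png'),cv2.COLOR_BGR2GRAY).astype(float)
pts=[]
for u in range(196,262,3):
    col=g[228:260,u];k=np.where((col[:-1]<80)&(col[1:]>=80))[0][0];v=228+k+(80-col[k])/(col[k+1]-col[k])
    pts.append(onz(c,u,v,.061)[:2])
pts=np.array(pts);pf=np.polyfit(pts[:,1],pts[:,0],1);print('edge x at y=-.13',np.polyval(pf,-.13),'yaw',np.degrees(-np.arctan(pf[0])))
for u,v in [(195,240),(233,235.5)]: print(onz(c,u,v,.047),onz(c,u,v,.054))
for r in (237,240,243,260,300-20): print(r, g[r,185:200].astype(int), g[r,228:242].astype(int) if r<250 else g[r,262:290].astype(int))
# side edges of lid at z=.061
for r in (250,260,270,280): 
    row=g[r,255:300];k=np.argmax(np.abs(np.diff(row)));print('R',r,255+k,onz(c,255.5+k,r,.061))
print(onz(c,270,233,.061))
plan((430,97,60,168.6,8))
E
```

```text
edge x at y=-.13 0.535594459576189 yaw 4.058679853740634
[ 0.53914028 -0.16265568  0.047     ] [ 0.53628605 -0.161059    0.054     ]
[ 0.53721223 -0.11965767  0.047     ] [ 0.53439788 -0.11895042  0.054     ]
237 [43 41 44 42 43 40 44 41 42 43 42 41 42 44 45] [59 57 58 58 57 58 61 66 72 75 79 80 79 79]
240 [43 42 43 42 43 43 45 43 44 48 56 60 64 62 63] [ 96  98  99 101 103 104 105 106 108 109 111 110 110 113]
243 [49 51 51 52 53 53 54 55 57 57 63 68 72 71 76] [115 115 115 115 116 115 115 115 115 115 116 116 115 116]
260 [115 114 114 115 114 115 114 115 114 115 114 114 113 114 115] [114 114 114 116 115 116 116 115 115 116 116 114 115 131 151 160 161 162
 161 161 161 161 162 161 161 162 161 161]
280 [130 129 129 129 129 129 130 129 130 129 130 129 130 130 130] [115 115 116 114 113 108 106 110 115 116 115 115 115 115 113 120 138 151
 160 162 161 161 161 161 161 161 161 161]
R 250 273 [ 0.5518513  -0.07612377  0.061     ]
R 260 275 [ 0.56381955 -0.07472841  0.061     ]
R 270 276 [ 0.57589575 -0.07440767  0.061     ]
R 280 277 [ 0.58817225 -0.0740816   0.061     ]
[ 0.53193492 -0.07855129  0.061     ]
[[7, 23, 18, np.float64(0.015)], [7, 23, 18, np.float64(0.015)], [8, 23, 18, np.float64(0.015)], [8, 23, 18, np.float64(0.015)], [9, 22, 18, np.float64(0.015)], [9, 22, 18, np.float64(0.015)], [9, 22, 18, np.float64(0.015)], [9, 22, 19, np.float64(0.015)]]
end [430.04094003  96.637275    59.97031409] 168.45752098280832
```

```bash
sed -i 's/round(turn,3)/round(float(turn),3)/' plan.py; python3 -c "
from plan import *
plan((452,96,40,168.6,8),(452,96,3,168.6,8))"
```

```text
[[4, 23, 21, 0.015], [5, 23, 21, 0.015], [5, 23, 20, 0.015], [5, 23, 21, 0.015], [6, 23, 20, 0.015], [6, 23, 21, 0.015], [6, 22, 20, 0.015], [7, 22, 21, 0.015]]
[[0, 0, 5, -0.0], [0, 0, 5, -0.0], [0, 0, 4, -0.0], [0, 0, 5, -0.0], [0, 0, 4, -0.0], [0, 0, 5, -0.0], [0, 0, 4, -0.0], [0, 0, 5, -0.0]]
end [452.13067147  95.69334999   2.97031409] 168.45752098280832
```

Emit:
{"method": "move_arm", "body": {
  "motion": [
    [4, 23, 21, 0.015],
    [5, 23, 21, 0.015],
    [5, 23, 20, 0.015],
    [5, 23, 21, 0.015],
    [6, 23, 20, 0.015],
    [6, 23, 21, 0.015],
    [6, 22, 20, 0.015],
    [7, 22, 21, 0.015]
  ]
}}

```text
time: 2.2
position: [0.459, 0.0994, 0.0397]
tool_rot: [0.107, 0.994, 0.0, 0.0]
wrist_force: [0.4, -0.1, 0.4]
width: 0.0939
finger_force: 0.0
```

```bash
python3 - <<'E'
from plan import *
o=ctrl.get_obs();print(o['position'],o['wrist_force'])
c=P('wrist');im=snap('wrist','w2')
hsv=cv2.cvtColor(im,cv2.COLOR_RGB2HSV)
m=((hsv[:,:,0]>8)&(hsv[:,:,0]<22)&(hsv[:,:,1]>100)&(hsv[:,:,2]>80)).astype(np.uint8)
n,l,st,ce=cv2.connectedComponentsWithStats(m)
for i in np.argsort(-st[1:,4])[:4]+1:
    ys,xs=np.where(l==i);r=cv2.minAreaRect(np.stack([xs,ys],1).astype(np.float32));print(st[i],ce[i])
    b=cv2.boxPoints(r);print(np.round([onz(c,*q,.006)[:2] for q in b],4).tolist(), onz(c,*ce[i],.006))
E
```

```text
[0.45901342 0.09939504 0.03972735] [ 0.35462119 -0.11470267  0.37471392]
[ 241  112   19  119 2029] [249.98373583 170.61458847]
[[0.3911, 0.1054], [0.3935, 0.1167], [0.4726, 0.0999], [0.4699, 0.0875]] [0.42969042 0.10284516 0.006     ]
[460 284  19  61 353] [471.44192635 315.96883853]
[[0.5456, 0.2358], [0.5469, 0.2467], [0.6005, 0.2482], [0.5992, 0.2367]] [0.57476114 0.24280639 0.006     ]
[ 29 290  15  55 280] [ 34.05  318.875]
[[0.4829, -0.0773], [0.4846, -0.0674], [0.5293, -0.0833], [0.5275, -0.0936]] [ 0.50669073 -0.0816981   0.006     ]
[457 330   3   6  11] [458.09090909 332.27272727]
[[0.5851, 0.2307], [0.5847, 0.232], [0.5894, 0.2335], [0.5899, 0.2323]] [0.58713605 0.23206547 0.006     ]
```

```bash
python3 -c "
from plan import *
plan((453,97.5,3,167.7,7))"
```

```text
[[0, -1, 5, 0.001], [1, -1, 5, 0.001], [0, -1, 5, 0.001], [1, -1, 5, 0.001], [0, -1, 5, 0.001], [1, -1, 5, 0.001], [0, 0, 5, 0.001]]
end [453.17477187  97.89474064   2.85390186] 167.60263327479578
```

Emit:
{"method": "move_arm", "body": {
  "motion": [
    [0, -1, 5, 0],
    [1, -1, 5, 0],
    [0, -1, 5, 0],
    [1, -1, 5, 0],
    [0, -1, 5, 0],
    [1, -1, 5, 0],
    [0, 0, 5, 0],
    [0, 0, 1, 0]
  ]
}}

```text
time: 3.25
position: [0.454, 0.0931, 0.0041]
tool_rot: [0.105, 0.994, -0.0, -0.0]
wrist_force: [0.2, 0.1, -0.1]
width: 0.0941
finger_force: 0.0
```

```bash
python3 -c "
from plan import *
o=ctrl.get_obs();print(o['position'],o['wrist_force'],o['time'])"
```

```text
[0.45403815 0.09313183 0.00407915] [ 0.17261451  0.09005274 -0.07645447] 3.25
```

```bash
python3 -c "
from plan import *
for i in range(3):
  o=ctrl.get_obs();print(o['position'],o['tool_rot'])
plan((453.5,97.5,3,167.7,2))"
```

```text
[0.45403815 0.09313183 0.00407915] [ 1.05109526e-01  9.94460608e-01 -7.32931816e-05 -2.84870304e-04]
[0.45403815 0.09313183 0.00407915] [ 1.05109526e-01  9.94460608e-01 -7.32931816e-05 -2.84870304e-04]
[0.45403815 0.09313183 0.00407915] [ 1.05109526e-01  9.94460608e-01 -7.32931816e-05 -2.84870304e-04]
[[1, 2, 1, 0.002], [0, 2, 0, 0.002]]
end [453.90037542  97.25165757   3.0791525 ] 167.7038593646635
```

Emit:
{"method": "move_arm", "body": {
  "motion": [
    [0, 2, 0, 0],
    [0, 2, 0, 0],
    [0, 0, 0, 0],
    [0, 0, 0, 0],
    [0, 0, 0, 0],
    [0, 0, 0, 0],
    [0, 0, 0, 0],
    [0, 0, 0, 0]
  ],
  "gripper": 0,
  "newtons": 60
}}

```text
time: 4.25
position: [0.4551, 0.097, 0.0045]
tool_rot: [0.105, 0.994, 0.0, -0.0]
wrist_force: [0.2, -0.2, -0.5]
width: 0.0171
finger_force: 0.0
```

Emit:
{"method": "move_arm", "body": {
  "motion": [
    [0, 0, 0, 0],
    [0, 0, 0, 0],
    [0, 0, 0, 0],
    [0, 0, -10, 0],
    [0, 0, -20, 0],
    [0, 0, -20, 0],
    [0, 0, 0, 0],
    [0, 0, 0, 0]
  ]
}}

```text
time: 5.25
position: [0.455, 0.0969, 0.0543]
tool_rot: [0.105, 0.994, -0.0, -0.0]
wrist_force: [0.2, 0.2, -0.6]
width: 0.0144
finger_force: 60.0
```

```bash
python3 - <<'E'
from plan import *
o=ctrl.get_obs();print(o['position'],o['finger_force'],o['width'],o['wrist_force'])
c=P('wrist');im=snap('wrist','w3')
hsv=cv2.cvtColor(im,cv2.COLOR_RGB2HSV)
m=((hsv[:,:,0]>8)&(hsv[:,:,0]<22)&(hsv[:,:,1]>100)&(hsv[:,:,2]>80)).astype(np.uint8)
n,l,st,ce=cv2.connectedComponentsWithStats(m)
i=np.argmax(st[1:,4])+1
ys,xs=np.where(l==i);r=cv2.minAreaRect(np.stack([xs,ys],1).astype(np.float32));print(st[i])
b=cv2.boxPoints(r);z=o['position'][2]+.004;print(np.round([onz(c,*q,z)[:2] for q in b],4).tolist(), onz(c,*ce[i],z))
s=snap('scene','s3')
cv2.imwrite('pics/v3.png',np.hstack([im[:,:,::-1][::1],s[:,:,::-1]])[:, :][:,:, :] if 0 else cv2.resize(np.hstack([im[:, 130:380],s[:,150:400]])[:,:,::-1],(780,600)))
E
```

```text
[0.45496287 0.09685293 0.0543406 ] 59.999738931655884 0.014448222848086308 [ 0.17211764  0.20909212 -0.64121909]
[ 240  120   27  141 3631]
[[0.3906, 0.1027], [0.3935, 0.1162], [0.4733, 0.0999], [0.4701, 0.0848]] [0.42869982 0.10173968 0.0583406 ]
```

View pics/v3.png

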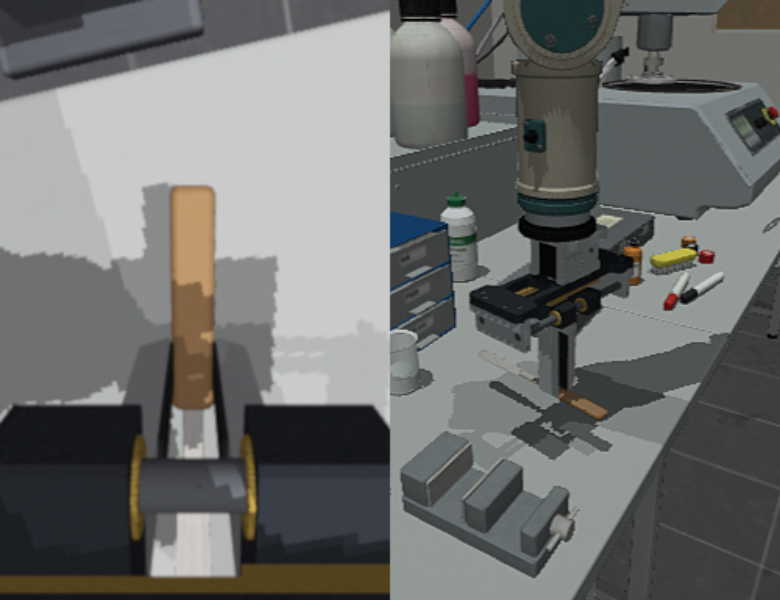

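Gripped and roughly level, with the tip 126 mm ahead of the TCP. I'll move to just in front of the notch.

```bash
python3 -c "
from plan import *
plan((393,-20,56,176,8),(393,-151.5,54,183.9,6),(393,-151.5,52,183.9,2))"
```

```text
[[4, -16, 0, -0.018], [5, -16, 0, -0.018], [5, -16, 0, -0.018], [5, -16, 0, -0.018], [6, -15, -1, -0.018], [6, -15, 0, -0.018], [6, -15, -1, -0.018], [7, -15, 0, -0.018]]
[[-2, -22, 0, -0.022], [-1, -22, 0, -0.022], [0, -22, 0, -0.022], [0, -22, 1, -0.022], [0, -22, 0, -0.022], [1, -22, 1, -0.022], [0, 0, 1, -0.001], [0, 0, 1, -0.001]]
end [ 393.14111618 -151.59290268   51.92033188] 183.84986486932857
```

Emit:
{"method": "move_arm", "body": {
  "motion": [
    [4, -16, 0, -0.018],
    [5, -16, 0, -0.018],
    [5, -16, 0, -0.018],
    [5, -16, 0, -0.018],
    [6, -15, -1, -0.018],
    [6, -15, 0, -0.018],
    [6, -15, -1, -0.018],
    [7, -15, 0, -0.018]
  ]
}}

```text
time: 6.35
position: [0.3928, -0.0202, 0.0566]
tool_rot: [0.033, 0.999, 0.0, 0.0]
wrist_force: [0.3, 0.1, -0.0]
width: 0.0145
finger_force: 60.0
```

Emit:
{"method": "move_arm", "body": {
  "motion": [
    [-2, -22, 0, -0.022],
    [-1, -22, 0, -0.022],
    [0, -22, 0, -0.022],
    [0, -22, 1, -0.022],
    [0, -22, 0, -0.022],
    [1, -22, 1, -0.022],
    [0, 0, 1, -0.001],
    [0, 0, 1, -0.001]
  ]
}}

```text
time: 7.35
position: [0.3934, -0.1509, 0.0524]
tool_rot: [-0.034, 0.999, 0.0, 0.0]
wrist_force: [0.5, -0.2, -0.7]
width: 0.0143
finger_force: 60.0
```

```bash
python3 - <<'E'
from plan import *
o=ctrl.get_obs();R=Ro.from_quat(o['tool_rot']).as_matrix();print(o['position'],np.degrees(np.arctan2(R[1,0],R[0,0])),R[:,2])
c=P('wrist');im=snap('wrist','w4');s=snap('scene','s4');cs=P('scene')
o=ctrl.get_obs();p=o['position'];print(p)
u=np.array([.9977,.068,0])
for n,q in [('tip',p+.126*u+[0,0,-.0015]),('notch',[.536,-.1415,.0505])]: print(n,proj(c,q),proj(cs,q))
f=lambda i:np.clip(i.astype(float)*1.7,0,255).astype(np.uint8)
a=cv2.resize(f(im[180:384,180:340]),(470,600),interpolation=2);b=cv2.resize(f(s[150:250,250:305]),(330,600),interpolation=2)
cv2.imwrite('pics/v4.png',np.hstack([a,b])[:,:,::-1])
E
```

```text
[ 0.39339826 -0.15085777  0.05244402] -176.1320394178424 [ 1.24791308e-04  6.01302248e-04 -9.99999811e-01]
[ 0.393508   -0.1504256   0.05241934]
tip [255.0197879  400.02900174] [283.5999116  190.99336642]
notch [253.88843773 418.63541484] [277.09367877 189.6593557 ]
```

View pics/v4.png

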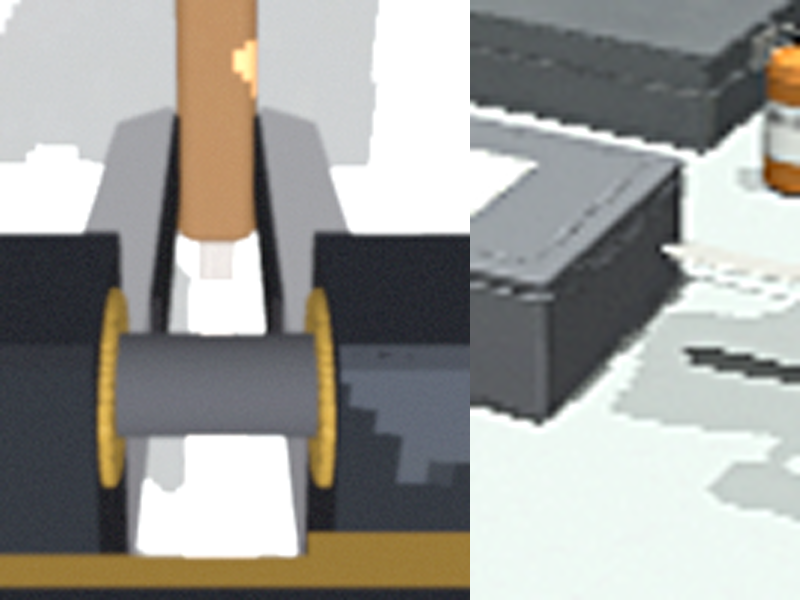

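The tip shows at scene (282.5,190.8), where I predicted it (283.6,191.0). I'll insert it 15 mm.

Emit:
{"method": "move_arm", "body": {
  "motion": [
    [-4, 0, 0, 0],
    [-5, 0, 0, 0],
    [-5, 0, 0, 0],
    [-5, 0, 0, 0],
    [-5, 0, 0, 0],
    [-4, 0, 0, 0],
    [-4, 0, 0, 0],
    [0, 0, 0, 0]
  ]
}}

```text
time: 8.45
position: [0.4259, -0.1492, 0.0525]
tool_rot: [-0.034, 0.999, 0.0, 0.0]
wrist_force: [0.0, 0.4, -0.2]
width: 0.0145
finger_force: 60.0
```

Emit:
{"method": "move_arm", "body": {
  "motion": [
    [0, 0, -3, 0],
    [0, 0, -3, 0],
    [0, 0, -3, 0],
    [0, 0, -3, 0],
    [0, 0, -3, 0],
    [0, 0, -3, 0],
    [0, 0, -3, 0],
    [0, 0, 0, 0]
  ]
}}

```text
time: 9.45
position: [0.4257, -0.1493, 0.0737]
tool_rot: [-0.034, 0.999, -0.0, 0.0]
wrist_force: [1.1, 0.3, -1.9]
width: 0.0145
finger_force: 60.0
```

```bash
python3 - <<'E'
from plan import *
s=snap('scene','s5');d=snap('side','d5')
f=lambda i:np.clip(i.astype(float)*1.7,0,255).astype(np.uint8)
a=cv2.resize(f(s[140:260,200:330]),(420,388),interpolation=2);b=cv2.resize(f(d[140:260,200:300]),(323,388),interpolation=2)
cv2.imwrite('pics/v5.png',np.hstack([a,b])[:,:,::-1])
E
```

```text
(no output)
```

View pics/v5.png

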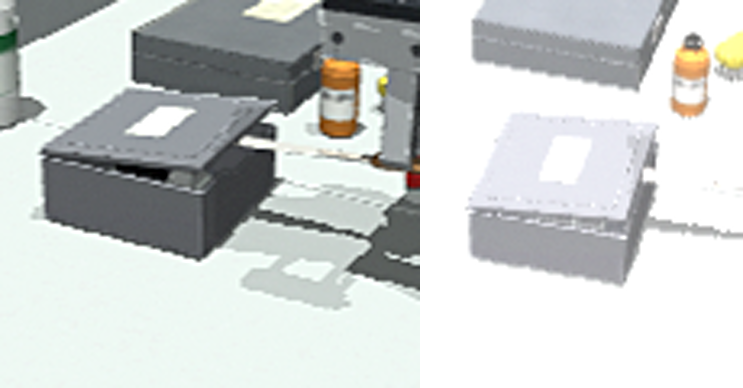

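The lid is pried open about 9°, with the blade under its edge. Next I'll follow the arc.

```bash
python3 - <<'E'
import numpy as np
th=np.radians(np.linspace(9.3,110,17));r=np.interp(np.arange(17),[0,6,16],[117,111,111])
h=r*np.cos(th);z=r*np.sin(th);ph,pz=h[0],z[0];rows=[]
for a,b in zip(h[1:],z[1:]):
    x,y=round(a-ph),round(pz-b);rows.append([x,0,y,0]);ph+=x;pz-=y
print(rows[:8]);print(rows[8:])
E
```

```text
[[-4, 0, -12, 0], [-5, 0, -12, 0], [-6, 0, -11, 0], [-7, 0, -10, 0], [-9, 0, -9, 0], [-9, 0, -8, 0], [-9, 0, -8, 0], [-10, 0, -7, 0]]
[[-11, 0, -5, 0], [-12, 0, -5, 0], [-11, 0, -3, 0], [-12, 0, -2, 0], [-13, 0, 0, 0], [-12, 0, 1, 0], [-12, 0, 2, 0], [-11, 0, 4, 0]]
```

Emit:
{"method": "move_arm", "body": {
  "motion": [
    [-4, 0, -12, 0],
    [-5, 0, -12, 0],
    [-6, 0, -11, 0],
    [-7, 0, -10, 0],
    [-9, 0, -9, 0],
    [-9, 0, -8, 0],
    [-9, 0, -8, 0],
    [-10, 0, -7, 0]
  ]
}}

```text
time: 10.55
position: [0.4852, -0.1453, 0.151]
tool_rot: [-0.034, 0.999, -0.0, 0.0]
wrist_force: [-1.1, -0.9, -0.7]
width: 0.0144
finger_force: 60.0
```

Emit:
{"method": "move_arm", "body": {
  "motion": [
    [-11, 0, -5, 0],
    [-12, 0, -5, 0],
    [-11, 0, -3, 0],
    [-12, 0, -2, 0],
    [-13, 0, 0, 0],
    [-12, 0, 1, 0],
    [-12, 0, 2, 0],
    [-11, 0, 4, 0]
  ]
}}

```text
time: 11.55
position: [0.5792, -0.1389, 0.1583]
tool_rot: [-0.034, 0.999, 0.0, 0.0]
wrist_force: [-0.6, -0.6, -0.6]
width: 0.0139
finger_force: 60.0
```

```bash
python3 - <<'E'
from plan import *
s=snap('scene','s6');d=snap('side','d6');w=snap('wrist','w6')
o=ctrl.get_obs();print(o['position'],o['wrist_force'],o['width'],o['joint_pos'])
f=lambda i:np.clip(i.astype(float)*1.7,0,255).astype(np.uint8)
a=cv2.resize(f(s[80:250,170:330]),(400,425),interpolation=2);b=cv2.resize(f(d[110:260,180:310]),(368,425),interpolation=2)
cv2.imwrite('pics/v6.png',np.hstack([a,b])[:,:,::-1])
E
```

```text
[ 0.57864272 -0.13845586  0.15800247] [-0.41316511  0.33151326  0.13234274] 0.014280309519428996 [ 0.51111829  0.64991846 -0.52004106  1.71650615  0.39886787  0.8825577
  1.4603556 ]
```

```bash
python3 - <<'E'
from plan import *
plan((500,-138,160,183.9,3),(440,97,120,168,8),(452,97,12,168,4),(452,97,5,168,1))
import itertools
F=np.array([.536,-.1415,0]);u=np.array([.9977,.068,0]);v=np.array([-.068,.9977,0]);H=F+.132*u+[0,0,.054]
for n,fn in (('scene','s6'),('side','d6')):
    c=P(n);g=cv2.GaussianBlur(cv2.cvtColor(cv2.imread(f'pics/{fn}.png'),cv2.COLOR_BGR2GRAY).astype(np.float32),(0,0),.8)
    gx=cv2.Sobel(g,5,1,0);gy=cv2.Sobel(g,5,0,1);res=[]
    for th in range(60,124,2):
        t=np.radians(th);e=-u*np.cos(t)+np.array([0,0,np.sin(t)])
        sc=0
        a,b=[proj(c,H+.132*e+s*.066*v) for s in (1,-1)]; a2=proj(c,H+.066*v)
        for p,q in ((a,b),(a,a2)):
            nrm=np.array([-(q-p)[1],(q-p)[0]]);nrm/=np.linalg.norm(nrm)
            for k in np.linspace(.05,.95,40):
                x,y=p+(q-p)*k
                sc+=abs(nrm[0]*gx[int(round(y)),int(round(x))]+nrm[1]*gy[int(round(y)),int(round(x))])
        res.append((int(sc/80),th))
    print(n,sorted(res)[::-1][:7])
E
```

```text
[[26, 2, -1, -0.0], [26, 2, 0, -0.0], [26, 2, -1, -0.0], [6, 30, 5, 0.035], [7, 30, 5, 0.035], [7, 29, 5, 0.035], [9, 29, 5, 0.035], [9, 29, 5, 0.035]]
[[11, 28, 5, 0.035], [11, 28, 5, 0.035], [13, 27, 5, 0.035], [-3, 1, 27, -0.001], [-3, 1, 27, -0.001], [-3, 0, 27, -0.001], [-3, 1, 27, -0.001], [0, 0, 7, 0.001]]
end [452.14554868  97.01426346   5.00246967] -191.98654062957786
scene [(85, 66), (79, 114), (78, 112), (72, 122), (69, 120), (67, 116), (66, 118)]
side [(145, 116), (133, 114), (107, 118), (77, 112), (75, 120), (67, 122), (59, 76)]
```

The lid stands at about 114°, or 2.0 rad. Next I'll put the spatula back.

Emit:
{"method": "move_arm", "body": {
  "motion": [
    [26, 2, -1, 0],
    [26, 2, 0, 0],
    [26, 2, -1, 0],
    [6, 30, 5, 0.035],
    [7, 30, 5, 0.035],
    [7, 29, 5, 0.035],
    [9, 29, 5, 0.035],
    [9, 29, 5, 0.035]
  ]
}}

```text
time: 12.7
position: [0.4618, 0.0099, 0.1356]
tool_rot: [0.054, 0.999, 0.0, 0.0]
wrist_force: [0.0, 0.0, 0.2]
width: 0.0143
finger_force: 60.0
```

Emit:
{"method": "move_arm", "body": {
  "motion": [
    [11, 28, 5, 0.035],
    [11, 28, 5, 0.035],
    [13, 27, 5, 0.035],
    [-3, 1, 20, 0],
    [-3, 1, 20, 0],
    [-3, 0, 20, 0],
    [-3, 1, 20, 0],
    [0, 0, 0, 0]
  ]
}}

```text
time: 13.7
position: [0.451, 0.0965, 0.0398]
tool_rot: [0.106, 0.994, -0.0, -0.001]
wrist_force: [0.2, -0.4, 0.4]
width: 0.0139
finger_force: 60.0
```

```bash
python3 - <<'E'
from plan import *
plan((455,97,6,168,8))
E
```

```text
[[0, 0, 4, -0.0], [-1, 0, 4, -0.0], [0, 0, 4, -0.0], [-1, 0, 4, -0.0], [0, 0, 4, -0.0], [-1, 0, 5, -0.0], [0, 1, 4, -0.0], [-1, 0, 5, -0.0]]
end [455.13559561  96.6069871    5.75562803] 167.83137704405607
```

Emit:
{"method": "move_arm", "body": {
  "motion": [
    [0, 0, 5, 0],
    [0, 0, 5, 0],
    [0, 0, 5, 0],
    [0, 0, 5, 0],
    [0, 0, 5, 0],
    [0, 0, 5, 0],
    [0, 0, 4, 0],
    [0, 0, 0, 0]
  ]
}}

```text
time: 14.7
position: [0.4516, 0.0965, 0.0062]
tool_rot: [0.106, 0.994, -0.0, -0.0]
wrist_force: [0.4, -0.4, -0.5]
width: 0.0141
finger_force: 60.0
```

Releasing, opening to 60 mm, then lifting straight up.

Emit:
{"method": "move_arm", "body": {
  "motion": [
    [0, 0, 1, 0],
    [0, 0, 0, 0],
    [0, 0, 0, 0],
    [0, 0, 0, 0],
    [0, 0, 0, 0],
    [0, 0, 0, 0],
    [0, 0, 0, 0],
    [0, 0, 0, 0]
  ],
  "gripper": 70
}}

```text
time: 15.7
position: [0.4518, 0.0965, 0.0055]
tool_rot: [0.106, 0.994, 0.0, -0.0]
wrist_force: [-1.2, -0.2, -0.1]
width: 0.0697
finger_force: 0.0
```

```bash
python3 - <<'E'
from plan import *
plan((455,90,120,168,4),(500,-80,190,183.9,8),(540,-141,190,183.9,4))
E
```

```text
[[-1, -1, -29, -0.001], [-1, -2, -29, -0.001], [-1, -1, -28, -0.001], [-1, -2, -29, -0.001], [-10, -20, -9, -0.035], [-9, -20, -9, -0.035], [-9, -20, -9, -0.035], [-8, -20, -9, -0.035]]
[[-7, -21, -8, -0.035], [-6, -21, -9, -0.035], [-6, -21, -8, -0.035], [-5, -22, -9, -0.035], [-9, -16, 0, 0.001], [-9, -16, 0, 0.001], [-9, -16, 0, 0.001], [-8, -15, 0, 0.001]]
end [ 539.48893046 -140.7082058   190.46947782] 183.8434086510047
```

Emit:
{"method": "move_arm", "body": {
  "motion": [
    [0, 0, -29, 0],
    [0, 0, -29, 0],
    [0, -2, -28, 0],
    [-1, -2, -29, 0],
    [-10, -20, -9, -0.035],
    [-9, -20, -9, -0.035],
    [-9, -20, -9, -0.035],
    [-8, -20, -9, -0.035]
  ]
}}

```text
time: 16.7
position: [0.4746, 0.0068, 0.1568]
tool_rot: [0.036, 0.999, -0.0, -0.0]
wrist_force: [1.7, -0.1, -0.4]
width: 0.0699
finger_force: 0.0
```

Emit:
{"method": "move_arm", "body": {
  "motion": [
    [-7, -21, -8, -0.035],
    [-6, -21, -9, -0.035],
    [-6, -21, -8, -0.035],
    [-5, -22, -9, -0.035],
    [-9, -16, 0, 0],
    [-9, -16, 0, 0],
    [-9, -16, 0, 0],
    [0, 0, 0, 0]
  ]
}}

```text
time: 17.7
position: [0.5278, -0.1251, 0.1899]
tool_rot: [-0.033, 0.999, 0.0, -0.0]
wrist_force: [-0.6, -1.1, -0.1]
width: 0.0699
finger_force: 0.0
```

```bash
python3 - <<'E'
from plan import *
c=P('wrist');w=snap('wrist','w7');d=snap('side','d7');s=snap('scene','s7')
print(ctrl.get_obs()['position'])
C=np.array([.602,-.137,0]);u=np.array([.9977,.068,0]);v=np.array([-.068,.9977,0])
for k in (-24,0,24): print(k,[np.round(proj(P(n),C+u*k/1000+[0,0,.05])) for n in('wrist','side','scene')])
for a,b in((-66,-66),(-66,66),(66,-66),(66,66)): print(np.round(proj(c,C+u*a/1000+v*b/1000+[0,0,.054])),end='')
f=lambda i:np.clip(i.astype(float)*1.4,0,255).astype(np.uint8)
cv2.imwrite('pics/v7.png',np.vstack([np.hstack([cv2.resize(f(w[190:384,150:350]),(400,388),interpolation=2),cv2.resize(f(d[150:240,190:283]),(400,388),interpolation=2)])])[:,:,::-1])
E
```

```text
[ 0.52681739 -0.12304496  0.19026598]
-24 [array([236., 226.]), array([256., 197.]), array([261., 187.])]
0 [array([236., 247.]), array([247., 195.]), array([252., 185.])]
24 [array([236., 267.]), array([239., 194.]), array([243., 183.])]
[171. 187.][303. 187.][179. 303.][298. 303.]
```

View pics/v7.png

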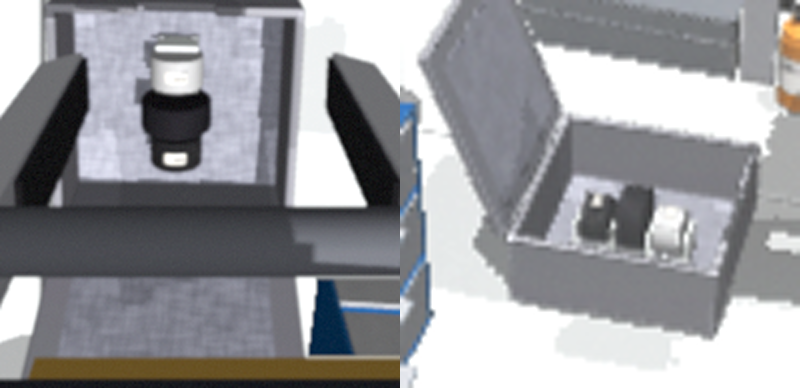

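The large mount is the black one in the middle slot, at wrist px (238,247). The white ring and the small black mount are in front and behind, and the lid stands well back. I'll measure the mount centre more finely.

```bash
python3 - <<'E'
from plan import *
c=P('wrist');w=cv2.cvtColor(cv2.imread('pics/w7.png'),cv2.COLOR_BGR2GRAY)
for r in range(232,264,3): 
    xs=np.where(w[r,205:270]<45)[0]+205; print(r,xs.min() if len(xs) else 0,xs.max() if len(xs) else 0,len(xs))
print('col',w[228:282:2,238])
print(onz(c,238,247.5,.045))
plan((602,-136,150,183.9,8))
plan((602,-136,150,183.9,4),(602,-136,60,183.9,6))
o=ctrl.get_obs();print(o['position'])
# lid/wall: inner floor corners near (bright->dark)
E
```

```text
232 0 0 0
235 225 226 2
238 221 253 33
241 221 254 34
244 222 254 33
247 222 254 33
250 222 254 33
253 222 253 32
256 224 250 27
259 226 249 24
262 226 249 24
col [188 175 185 175 143  32  11  12  12  26  30  34  33  34  34  33  24  32
  36 102 193 164 143  32 102 136 104]
[ 0.60498977 -0.13477142  0.045     ]
[[-9, -2, 5, 0.0], [-9, -2, 5, 0.0], [-9, -2, 5, 0.0], [-9, -2, 5, 0.0], [-10, -3, 5, 0.0], [-9, -2, 5, 0.0], [-10, -3, 5, 0.0], [-9, -2, 5, 0.0]]
end [ 601.87187604 -135.96099011  150.26598277] -176.0930101998252
[[-19, -5, 10, 0.0], [-18, -4, 10, 0.0], [-19, -5, 10, 0.0], [-18, -4, 10, 0.0], [0, 0, 15, 0.0], [0, 0, 15, 0.0], [0, 0, 15, 0.0], [0, 0, 15, 0.0]]
[[0, 0, 15, 0.0], [0, 0, 15, 0.0]]
end [ 601.87187604 -135.96099011   60.26598277] -176.0930101998252
[ 0.52681739 -0.12304496  0.19026598]
```

```bash
python3 - <<'E'
from plan import *
c=P('wrist');u=np.array([.9977,.068,0]);v=np.array([-.068,.9977,0])
for cx in (.600,.603,.606):
    M=np.array([cx,-.1355,.031])
    print(cx,*[(n,np.round(proj(c,M+a*u+b*v+[0,0,h]),1)) for n,a,b,h in (('bL',-.009,.02,0),('bR',-.009,-.02,0),('btop',-.009,0,.02),('bbot',-.009,0,-.02),('ftop',.009,0,.02),('fL',.009,.02,0))])
w=cv2.cvtColor(cv2.imread('pics/w7.png'),cv2.COLOR_BGR2GRAY)
for r in range(214,276,2): print(r,*w[r,214:262:3])
E
```

```text
0.6 ('bL', array([256. , 230.6])) ('bR', array([220.2, 230.6])) ('btop', array([237.2, 237.6])) ('bbot', array([238.8, 224.3])) ('ftop', array([237.4, 253.3])) ('fL', array([255.9, 245.5]))
0.603 ('bL', array([255.8, 233.1])) ('bR', array([220. , 233.1])) ('btop', array([237.1, 240.3])) ('bbot', array([238.7, 226.7])) ('ftop', array([237.3, 255.9])) ('fL', array([255.7, 248. ]))
0.606 ('bL', array([255.6, 235.6])) ('bR', array([219.9, 235.6])) ('btop', array([236.9, 242.9])) ('bbot', array([238.5, 229.1])) ('ftop', array([237.1, 258.4])) ('fL', array([255.5, 250.4]))
214 132 132 131 76 80 197 199 198 197 196 194 192 134 139 141 146
216 129 135 138 83 69 101 106 110 115 119 122 124 91 141 139 145
218 131 139 136 88 73 68 70 69 70 69 70 68 90 140 134 142
220 139 142 129 85 101 116 99 93 94 99 101 128 130 138 137 141
222 138 139 139 96 104 142 160 167 170 174 170 161 134 136 140 143
224 136 134 138 128 105 143 161 171 177 176 170 160 133 132 138 139
226 144 136 137 132 105 142 168 185 183 172 169 159 131 128 137 138
228 148 135 128 132 106 143 178 202 188 185 172 158 131 126 134 134
230
[... 659 characters left out ...]
 25 27 30 31 33 34 31 28 26 25 122 138
254 130 132 120 22 24 26 30 30 34 33 31 27 25 44 136 139
256 127 128 130 55 23 25 31 32 34 33 30 26 37 120 133 129
258 132 138 139 97 24 26 31 30 33 30 31 26 67 141 137 130
260 143 143 138 91 26 18 20 22 24 20 22 22 70 132 138 134
262 143 140 134 117 37 28 29 28 32 31 31 34 69 132 138 144
264 140 140 138 132 31 29 31 33 36 33 35 37 75 140 137 140
266 136 136 136 135 41 25 85 107 102 110 37 33 78 143 139 143
268 142 141 141 136 40 25 157 200 193 190 49 33 82 138 142 145
270 141 139 138 135 46 24 154 198 164 169 48 31 84 130 139 140
272 143 142 139 142 93 27 79 141 143 128 34 36 117 136 144 145
274 142 140 135 140 134 85 40 31 32 37 54 100 133 136 136 139
```

The earlier picture was taken while the arm was still settling. I'll re-measure now that it's still.

```bash
python3 - <<'E'
from plan import *
c=P('wrist');im=snap('wrist','w8');w=cv2.cvtColor(im,cv2.COLOR_RGB2GRAY);o=ctrl.get_obs();print(o['position'])
print('mountcol',*w[226:266,236]); 
for r in (242,246,250): print(r,*w[r,216:262:2])
for cc in (190,205,270,280): print('wall',cc,*w[176:206,cc])
u=np.array([.9977,.068,0]);v=np.array([-.068,.9977,0])
for cx in (.602,.606):
    M=np.array([cx,-.1355,0]);print(cx,[np.round(proj(c,M+a*u+[0,0,h]),1).tolist() for a,h in ((-.009,.051),(.009,.051),(-.066,.054),(-.061,.054))],[np.round(proj(c,M+b*v+[0,0,.031]),1).tolist() for b in (-.02,.02)])
E
```

```text
[ 0.52682218 -0.12300676  0.19040455]
mountcol 166 184 197 180 164 177 187 182 175 176 171 129 64 17 10 10 10 7 11 13 22 30 31 32 32 32 32 33 33 32 34 36 33 33 27 19 19 32 34 31
242 88 42 12 15 13 10 14 7 7 8 10 12 13 9 9 11 8 16 47 137 139 142 139
246 143 72 19 18 22 26 22 22 18 22 22 22 20 26 29 28 27 23 55 133 134 134 133
250 135 72 19 21 23 25 29 27 32 33 32 32 30 30 30 29 26 23 56 126 132 137 132
wall 190 127 131 133 134 129 103 69 51 50 51 49 48 47 47 48 46 52 64 80 102 119 133 148 153 157 154 144 135 130 131
wall 205 106 105 106 105 104 92 66 48 48 46 47 47 49 48 48 46 50 61 83 114 124 119 127 130 126 126 128 131 135 136
wall 270 194 194 195 194 186 160 132 98 64 50 53 53 53 54 54 50 50 51 62 82 90 88 91 121 148 154 150 145 135 129
wall 280 194 195 194 196 189 162 132 100 67 52 53 52 53 51 52 52 51 50 74 121 145 148 139 112 89 83 82 81 83 78
0.602 [[237.1, 239.4], [237.3, 255.0], [236.3, 187.9], [236.4, 192.7]] [[220.3, 239.8], [255.8, 239.8]]
0.606 [[236.9, 242.9], [237.1, 258.4], [236.1, 191.7], [236.2, 196.5]] [[220.1, 243.1], [255.6, 243.0]]
```

```bash
python3 - <<'E'
from plan import *
plan((607,-137.5,150,183.9,8),(607,-137.5,38,183.9,8))
E
```

```text
[[-10, -2, 5, 0.0], [-10, -3, 5, 0.0], [-10, -2, 5, 0.0], [-10, -3, 5, 0.0], [-10, -2, 5, 0.0], [-10, -3, 5, 0.0], [-9, -2, 5, 0.0], [-10, -3, 5, 0.0]]
[[0, 0, 14, 0.0], [0, 0, 14, 0.0], [0, 0, 14, 0.0], [0, 0, 14, 0.0], [0, 0, 14, 0.0], [0, 0, 14, 0.0], [0, 0, 14, 0.0], [0, 0, 14, 0.0]]
end [ 607.00502245 -137.55708617   38.40454692] -176.07845315232265
```

Emit:
{"method": "move_arm", "body": {
  "motion": [
    [-12, -3, 6, 0],
    [-12, -3, 6, 0],
    [-12, -3, 6, 0],
    [-12, -3, 6, 0],
    [-11, -3, 5, 0],
    [-11, -3, 6, 0],
    [-9, -2, 5, 0],
    [0, 0, 0, 0]
  ]
}}

```text
time: 18.9
position: [0.6076, -0.1385, 0.1499]
tool_rot: [-0.034, 0.999, 0.0, -0.0]
wrist_force: [0.0, -0.5, -0.6]
width: 0.07
finger_force: 0.0
```

Emit:
{"method": "move_arm", "body": {
  "motion": [
    [0, 0, 14, 0],
    [0, 0, 14, 0],
    [0, 0, 14, 0],
    [0, 0, 14, 0],
    [0, 0, 12, 0],
    [0, 0, 12, 0],
    [0, 0, 10, 0],
    [0, 0, 0, 0]
  ]
}}

```text
time: 19.9
position: [0.6068, -0.1385, 0.0596]
tool_rot: [-0.034, 0.999, 0.0, -0.001]
wrist_force: [1.0, 0.6, 0.6]
width: 0.0703
finger_force: 0.0
```

```bash
python3 - <<'E'
from plan import *
im=snap('wrist','w9')
o=ctrl.get_obs();print(o['position'],o['wrist_force'])
c=P('wrist');w=cv2.cvtColor(im,cv2.COLOR_RGB2GRAY)
u=np.array([.9977,.068,0]);v=np.array([-.068,.9977,0])
for cx in (.603,.607):
    M=np.array([cx,-.1375,0]);print(cx,[np.round(proj(c,M+a*u+[0,0,h]),1).tolist() for a,h in ((-.009,.051),(.009,.051),(-.066,.054),(-.061,.054))],[np.round(proj(c,M+b*v+[0,0,.031]),1).tolist() for b in (-.02,.02)])
print('col',*w[200:330,252])
print('col150',*w[60:140,215])
plan((607,-137.5,23,183.9,8))
E
```

```text
[ 0.60728266 -0.13855626  0.06023395] [ 0.80485382 -0.35349028 -0.03015276]
0.603 [[256.6, 204.7], [256.5, 232.3], [256.8, 108.6], [256.8, 117.8]] [[226.7, 208.8], [285.7, 208.7]]
0.607 [[256.1, 210.9], [256.1, 238.2], [256.3, 115.9], [256.3, 125.0]] [[226.4, 214.4], [285.2, 214.3]]
col 200 198 182 132 63 20 15 15 16 13 15 17 19 16 15 16 20 31 37 41 41 44 42 43 42 42 43 43 44 45 46 44 41 45 46 44 44 45 42 32 23 20 21 19 15 20 20 22 25 26 26 29 37 42 111 190 224 228 208 189 191 203 216 196 135 65 42 44 45 47 86 134 153 158 157 159 157 143 114 87 67 60 59 59 60 59 59 59 60 58 60 61 56 43 44 44 48 51 53 54 56 58 59 60 62 62 62 64 65 64 66 66 66 67 69 68 69 68 67 69 68 67 66 66 64 64 61 62 69 84
col150 197 198 198 199 199 199 198 199 199 199 198 198 198 198 198 198 198 198 198 198 198 198 198 198 198 198 198 198 198 198 198 198 198 199 198 198 198 199 198 198 198 198 198 198 198 198 198 198 199 198 199 195 170 139 123 109 79 67 95 131 150 155 154 154 151 144 132 143 160 162 159 157 158 160 162 159 161 164 164 162
[[0, 0, 5, -0.0], [0, 0, 5, -0.0], [0, 0, 5, -0.0], [0, 0, 4, -0.0], [0, 0, 5, -0.0], [0, 0, 4, -0.0], [0, 1, 5, -0.0], [0, 0, 4, -0.0]]
end [ 607.21548471 -137.55851799   23.23395182] -176.1483066752781
```

Emit:
{"method": "move_arm", "body": {
  "motion": [
    [-1, 0, 5, 0],
    [0, 0, 5, 0],
    [0, 0, 5, 0],
    [0, 0, 5, 0],
    [0, 0, 5, 0],
    [0, 0, 5, 0],
    [0, 0, 5, 0],
    [0, 0, 2, 0]
  ]
}}

```text
time: 20.95
position: [0.6081, -0.1385, 0.023]
tool_rot: [-0.034, 0.999, 0.0, -0.0]
wrist_force: [1.6, -0.0, -0.4]
width: 0.07
finger_force: 0.0
```

Emit:
{"method": "move_arm", "body": {
  "motion": [
    [0, 0, 0, 0],
    [0, 0, 0, 0],
    [0, 0, 0, 0],
    [0, 0, 0, 0],
    [0, 0, 0, 0],
    [0, 0, 0, 0],
    [0, 0, 0, 0],
    [0, 0, 0, 0]
  ],
  "gripper": 0,
  "newtons": 20
}}

```text
time: 21.95
position: [0.6085, -0.138, 0.0237]
tool_rot: [-0.034, 0.999, 0.0, 0.0]
wrist_force: [-0.4, 3.3, 3.0]
width: 0.039
finger_force: 20.0
```

Emit:
{"method": "move_arm", "body": {
  "motion": [
    [0, 0, -4, 0],
    [0, 0, -8, 0],
    [0, 0, -10, 0],
    [0, 0, -12, 0],
    [0, 0, -12, 0],
    [0, 0, -14, 0],
    [0, 0, -14, 0],
    [0, 0, 0, 0]
  ]
}}

```text
time: 22.95
position: [0.6094, -0.1386, 0.099]
tool_rot: [-0.034, 0.999, -0.0, 0.001]
wrist_force: [0.3, 0.2, -0.8]
width: 0.0384
finger_force: 20.0
```

```bash
python3 - <<'E'
from plan import *
im=snap('wrist','w10');s=snap('side','d10');sc=snap('scene','s10')
o=ctrl.get_obs();print(o['position'],o['wrist_force'],o['width'],o['finger_force'])
c=P('wrist');w=cv2.cvtColor(im,cv2.COLOR_RGB2GRAY)
p=o['position'];u=np.array([.9977,.068,0]);v=np.array([-.068,.9977,0]);M=p+[0,0,.008]
print([np.round(proj(c,M+a*u+[0,0,h]),1).tolist() for a,h in ((-.009,.02),(.009,.02),(-.009,-.02))])
print('col',*w[180:330,252])
cs=P('side');g=cv2.cvtColor(s,cv2.COLOR_RGB2GRAY)
x,y=proj(cs,M).astype(int);print(x,y)
for r in range(y-14,y+15,2): print(r,*g[r,x-20:x+21:2])
E
```

```text
[ 0.60789607 -0.13860693  0.09710846] [-0.20662943 -0.04805227 -0.79314026] 0.03862551989174043 19.98019963502884
[[254.8, 234.4], [254.8, 266.9], [254.4, 209.8]]
col 126 123 125 130 139 122 99 94 95 95 94 94 93 94 94 92 91 90 92 97 99 98 97 103 111 113 114 113 112 117 136 153 152 109 47 12 16 18 18 16 20 15 17 14 17 15 19 16 16 19 16 13 16 17 17 14 18 21 19 24 22 22 26 22 22 22 22 20 23 23 21 23 24 23 20 26 23 19 24 22 22 25 23 22 20 19 24 37 52 58 60 59 59 60 60 59 59 60 59 60 80 113 136 146 146 150 158 143 107 90 88 88 78 56 42 44 47 51 52 54 56 57 58 59 61 61 62 62 65 66 66 66 66 66 67 67 68 68 67 66 66 65 66 65 65 62 61 62 77 94
245 178
164 116 109 109 111 112 110 111 112 111 111 112 71 84 112 89 85 85 85 83 85 86
166 176 158 142 126 122 114 114 112 110 110 110 109 109 113 181 129 119 116 99 86 86
168 175 185 185 185 185 186 186 128 117 109 110 106 110 117 183 185 185 185 186 186 186
170 132 185 185 185 185 185 184 144 116 111 112 60 52 159 185 185 185 185 185 186 185
172 88 181 185 186 185 185 184 145 131 131 131 57 52 176 180 178 179 179 179 179 179
174 80 132 185 185 185 185 185 138 132 132 132 56 58 120 123 122 122 122 123 123 123
176 80 111 130 165 180 180 184 126 111 127 129 53 68 121 123 123 122 122 122 123 123
178 79 145 76 89 78 107 125 115 110 111 111 51 96 122 123 122 123 124 122 123 124
180 99 116 69 89 89 89 89 111 111 111 111 50 77 83 84 104 116 118 120 123 123
182 93 70 68 87 90 89 90 111 111 111 111 51 75 77 77 77 76 81 82 80 85
184 122 63 64 89 88 88 88 102 106 107 111 55 77 76 77 77 77 77 76 79 79
186 77 62 66 90 89 89 89 90 89 75 73 77 77 78 76 77 77 78 76 79 79
188 64 62 65 89 89 89 89 89 89 77 75 77 76 78 77 76 77 77 78 78 79
190 61 62 67 105 95 94 90 89 88 78 75 78 77 77 76 79 76 79 79 79 79
192 62 63 91 136 137 134 133 122 115 83 78 78 77 77 76 77 77 77 77 79 78
```

The mount is held and out, with its middle about 105 mm up. Next I'll carry it to the front wall, beside the notch, to pivot it in the pads.

```bash
python3 - <<'E'
from plan import *
plan((564,-106,97,183.9,8),(564,-106,62,183.9,7))
E
```

```text
[[5, 4, 0, -0.0], [5, 4, 0, -0.0], [5, 5, 0, -0.0], [5, 4, 0, -0.0], [5, 5, 0, -0.0], [6, 4, 0, -0.0], [5, 5, 0, -0.0], [6, 4, 0, -0.0]]
[[0, 0, 5, -0.0], [0, 0, 5, -0.0], [0, 0, 5, -0.0], [0, 0, 5, -0.0], [0, 0, 5, -0.0], [0, 0, 5, -0.0], [0, 0, 5, -0.0]]
end [ 563.64108381 -106.50558453   62.10845996] -176.15052168738663
```

Emit:
{"method": "move_arm", "body": {
  "motion": [
    [5, 4, 0, 0],
    [5, 4, 0, 0],
    [5, 5, 0, 0],
    [5, 4, 0, 0],
    [5, 5, 0, 0],
    [6, 4, 0, 0],
    [5, 5, 0, 0],
    [6, 4, 0, 0]
  ]
}}

```text
time: 24.1
position: [0.5638, -0.106, 0.0975]
tool_rot: [-0.034, 0.999, 0.0, 0.0]
wrist_force: [0.1, -1.0, -0.3]
width: 0.0386
finger_force: 20.0
```

Emit:
{"method": "move_arm", "body": {
  "motion": [
    [0, 0, 5, 0],
    [0, 0, 5, 0],
    [0, 0, 5, 0],
    [0, 0, 5, 0],
    [0, 0, 5, 0],
    [0, 0, 5, 0],
    [0, 0, 5, 0],
    [0, 0, 0, 0]
  ]
}}

```text
time: 25.1
position: [0.5638, -0.1064, 0.062]
tool_rot: [-0.034, 0.999, 0.0, -0.0]
wrist_force: [-0.6, 0.7, -1.0]
width: 0.0383
finger_force: 20.0
```

Emit:
{"method": "move_arm", "body": {
  "motion": [
    [2, 0, 0, 0],
    [2, 0, 0, 0],
    [2, 0, 0, 0],
    [2, 0, 0, 0],
    [2, 0, 0, 0],
    [2, 0, 0, 0],
    [2, 0, 0, 0],
    [0, 0, 0, 0]
  ]
}}

```text
time: 26.1
position: [0.5523, -0.1072, 0.0629]
tool_rot: [-0.034, 0.999, 0.0, 0.002]
wrist_force: [4.8, 0.8, -3.8]
width: 0.0389
finger_force: 20.0
```

Emit:
{"method": "move_arm", "body": {
  "motion": [
    [2, 0, 0, 0],
    [2, 0, 0, 0],
    [2, 0, 0, 0],
    [1, 0, 0, 0],
    [1, 0, 0, 0],
    [1, 0, 0, 0],
    [1, 0, 0, 0],
    [0, 0, 0, 0]
  ]
}}

```text
time: 27.1
position: [0.5444, -0.1076, 0.0639]
tool_rot: [-0.034, 0.999, 0.0, 0.004]
wrist_force: [6.2, 0.0, 0.9]
width: 0.0382
finger_force: 20.0
```

```bash
python3 - <<'E'
from plan import *
im=snap('wrist','w11')
o=ctrl.get_obs();print(o['position'],o['wrist_force'],o['width'],o['finger_force'])
c=P('wrist');w=cv2.cvtColor(im,cv2.COLOR_RGB2GRAY)
p=o['position'];u=np.array([.9977,.068,0]);M=p+[0,0,.008]
for f in (0,20,30,45,60):
    t=np.radians(f);A=u*np.cos(t)+np.array([0,0,np.sin(t)]);B=-u*np.sin(t)+np.array([0,0,np.cos(t)])
    print(f,[round(proj(c,M+a*A+b*B)[1],1) for a,b in ((-.009,-.02),(-.009,.02),(.009,.02),(.009,-.02))])
print('col',*w[180:330,252])
E
```

```text
[ 0.54435806 -0.10766739  0.06389642] [6.32794702 0.03482624 1.09525345] 0.03799342524508883 19.986242651939392
0 [np.float64(209.7), np.float64(234.9), np.float64(267.4), np.float64(236.6)]
20 [np.float64(219.8), np.float64(220.2), np.float64(255.9), np.float64(248.6)]
30 [np.float64(225.5), np.float64(213.7), np.float64(248.9), np.float64(254.3)]
45 [np.float64(234.5), np.float64(205.7), np.float64(237.6), np.float64(262.1)]
60 [np.float64(243.6), np.float64(200.3), np.float64(226.2), np.float64(268.6)]
col 153 151 151 152 151 151 151 151 151 151 151 153 153 153 153 151 136 100 68 63 63 65 65 63 66 65 64 63 65 65 65 65 64 62 63 63 62 62 66 84 98 98 90 86 84 78 53 25 13 15 15 12 15 14 17 19 31 32 29 30 31 31 29 32 29 31 31 32 30 29 30 30 32 28 31 33 31 31 29 29 30 29 29 30 30 26 26 75 138 158 158 155 157 157 155 158 162 160 158 164 170 171 169 166 161 158 161 164 165 161 158 156 138 94 53 43 46 51 51 53 54 57 58 59 61 61 63 62 63 64 64 66 67 68 66 68 67 68 67 67 66 65 66 64 63 62 60 70 117 157
```

```bash
python3 - <<'E'
from plan import *
c=P('wrist');w=cv2.cvtColor(cv2.imread('pics/w11.png'),cv2.COLOR_BGR2GRAY)
for v in (198,218.5,226): print(v,onz(c,252,v,.054))
for r in range(190,280,4): print(r,*w[r,206:300:4])
p=ctrl.get_obs()['position'];print(p)
V=np.array([-.068,.9977,0]);print([np.round(proj(c,p+np.array([0,0,h])+s*.02*V-[.0,0,0])) .tolist() for s in(-1,1) for h in (0,.008,.03)])
E
```

```text
198 [ 0.52730514 -0.11032235  0.054     ]
218.5 [ 0.54051427 -0.10944131  0.054     ]
226 [ 0.54546047 -0.1091114   0.054     ]
190 122 123 123 122 122 123 123 123 122 122 152 151 152 152 152 151 151 152 152 152 151 152 151 151
194 122 121 121 124 123 123 122 124 124 123 133 152 152 150 152 151 152 152 151 152 152 152 152 152
198 58 58 58 57 59 59 59 59 59 61 61 68 68 65 68 70 68 76 76 75 81 87 98 151
202 59 59 59 57 60 60 59 59 58 59 59 65 64 66 65 66 64 66 65 66 65 64 66 124
206 59 59 59 60 59 59 59 60 60 58 60 63 65 65 65 64 64 65 64 65 65 65 65 69
210 59 59 59 59 58 58 60 59 59 59 59 65 64 65 64 64 64 64 64 58 59 59 60 59
214 67 67 66 64 64 62 62 60 58 59 58 61 63 62 63 61 63 63 64 59 59 58 58 59
218 88 92 96 73 85 86 86 63 65 63 62 63 67 66 69 68 67 67 66 65 54 92 94 82
222 96 97 97 24 90 93 88 81 86 85 87 86 96 96 97 97 108 108 108 102 63 66 95 95
226 96 95 91 19 91 91 94 68 59 47 50 52 56 57 59 60 67 77 82 86 54 29 96 95
230 96 96 68 18 17 15 13 17 14 12 18 14 14 15 15 12 15 15 12 15 23 20 94 96
234 95 95 29 17 17 18 19 19 20 20 17 16 18 16 17 17 18 21 18 17 18 21 73 96
238 96
[... 315 characters left out ...]
0 17 17 18 21 24 29 29 30 26 25 21 23 20 18 23 18 16 20 23
258 40 17 21 84 20 20 20 21 25 26 25 28 30 27 25 22 20 19 20 20 16 18 16 18
262 19 16 16 185 126 19 22 20 19 23 27 28 31 27 26 25 22 19 20 18 56 31 19 18
266 19 18 27 190 174 141 155 91 68 43 22 25 24 25 27 44 66 58 87 96 84 46 17 21
270 16 17 77 188 173 141 161 155 156 154 156 158 156 158 149 168 160 100 95 98 81 49 18 21
274 18 16 142 188 174 145 175 163 157 159 154 155 151 152 155 168 152 92 96 94 75 50 18 16
278 17 14 187 187 173 163 169 160 163 168 157 159 157 156 153 165 146 99 99 95 70 50 30 20
[ 0.54435806 -0.10766739  0.06389642]
[[221.0, 231.0], [219.0, 236.0], [215.0, 253.0], [288.0, 230.0], [290.0, 236.0], [294.0, 253.0]]
```

Emit:
{"method": "move_arm", "body": {
  "motion": [
    [0, 0, 1, 0],
    [1, 0, 1, 0],
    [1, 0, 0, 0],
    [1, 0, 0, 0],
    [1, 0, 0, 0],
    [1, 0, 0, 0],
    [1, 0, 0, 0],
    [0, 0, 0, 0]
  ]
}}

```text
time: 28.15
position: [0.5381, -0.1081, 0.062]
tool_rot: [-0.034, 0.999, 0.0, 0.004]
wrist_force: [5.7, 0.9, 3.2]
width: 0.0383
finger_force: 20.0
```

```bash
cat > look.py <<'E'
from plan import *
import sys
from scipy.optimize import brute
fn=sys.argv[1]; im=snap('wrist',fn)
o=ctrl.get_obs();print(o['position'],o['wrist_force'],o['width'],o['finger_force'])
c=P('wrist');w=cv2.cvtColor(im,cv2.COLOR_RGB2GRAY)
p=o['position'];u=np.array([.9977,.068,0])
print('col252',*w[190:300:2,252]);print('c236',*w[190:300:2,236]);print('c268',*w[190:300:2,268])
for dx in (0,4,8):
  for f in (0,15,30,45,60):
    t=np.radians(f);A=u*np.cos(t)+np.array([0,0,np.sin(t)]);B=-u*np.sin(t)+np.array([0,0,np.cos(t)]);M=p+[0,0,.008]+u*dx/1000
    print(dx,f,*[int(proj(c,M+a*A+b*B)[1]) for a,b in ((-.009,-.02),(-.009,.02),(.009,.02),(.009,-.02))])
E
python3 look.py w12
```

```text
[ 0.53805122 -0.10811286  0.06202667] [6.34274261 0.6906223  3.43294274] 0.03781155174070898 19.98487740755081
col252 150 150 151 150 150 150 151 147 79 62 65 64 63 63 63 56 59 58 56 60 75 59 26 27 26 28 28 27 26 28 28 26 28 27 30 30 29 29 32 149 167 161 157 158 157 155 155 160 157 167 170 142 51 47 51
c236 121 121 121 122 121 122 122 117 63 56 60 60 58 58 58 59 61 58 56 60 78 64 24 18 19 20 21 23 22 20 22 20 20 21 20 23 18 18 39 142 159 154 160 157 157 157 154 150 154 151 163 141 52 47 52
c268 151 150 150 150 150 150 149 146 86 63 65 63 65 64 65 60 57 58 56 58 71 66 26 23 24 20 21 25 20 20 21 22 21 21 21 21 22 20 29 133 156 149 152 155 162 161 157 160 156 152 159 141 52 52 61
0 0 209 234 267 236
0 15 217 223 259 245
0 30 225 213 248 254
0 45 234 205 237 262
0 60 243 200 226 268
4 0 215 242 274 242
4 15 223 231 266 251
4 30 231 220 256 260
4 45 240 212 244 268
4 60 249 207 233 274
8 0 221 249 281 248
8 15 229 238 273 257
8 30 237 228 263 266
8 45 246 219 252 273
8 60 255 214 240 280
```

The rim outline is now edge-on, so the tilt is about 24° with roughly 8 mm of slip. I'll keep pushing.

Emit:
{"method": "move_arm", "body": {
  "motion": [
    [1, 0, 0, 0],
    [1, 0, 0, 0],
    [1, 0, 0, 0],
    [1, 0, 0, 0],
    [1, 0, 0, 0],
    [1, 0, 0, 0],
    [1, 0, 0, 0],
    [0, 0, 0, 0]
  ]
}}

```text
time: 29.2
position: [0.5306, -0.1085, 0.0616]
tool_rot: [-0.034, 0.999, 0.0, 0.003]
wrist_force: [5.3, -0.0, 0.5]
width: 0.0382
finger_force: 20.0
```

```bash
sed -i 's/(0,4,8)/(8,11)/;s/(0,15,30,45,60)/(24,30,35,40,45,50)/' look.py; python3 look.py w13
```

```text
[ 0.53058921 -0.10848175  0.06157042] [5.15823875 0.11304725 0.47009509] 0.03785011408843499 19.972501695156097
col252 151 150 151 150 150 151 151 151 151 150 151 149 110 59 57 58 57 58 59 57 32 21 21 21 24 22 20 23 22 18 18 20 20 22 22 23 22 20 19 40 82 82 82 42 126 161 158 158 157 154 157 137 53 53 61
c236 120 121 122 122 121 122 121 121 122 121 120 121 101 60 59 59 58 59 58 59 56 28 22 18 19 19 21 21 19 21 19 22 20 20 23 22 19 20 18 16 19 15 17 81 159 157 158 159 158 159 156 134 49 47 51
c268 150 150 151 151 150 150 150 151 150 150 150 151 130 68 58 57 59 59 59 57 51 20 18 23 19 21 20 21 24 24 23 22 19 20 19 20 22 21 16 19 17 16 15 38 139 154 147 153 159 162 155 136 51 50 60
8 24 233 231 267 262
8 30 237 228 263 266
8 35 240 225 259 268
8 40 243 222 255 271
8 45 246 219 252 274
8 50 249 217 248 276
11 24 238 237 272 266
11 30 241 233 268 270
11 35 244 230 265 273
11 40 247 227 261 275
11 45 250 225 257 278
11 50 253 222 253 280
```

The tilt is now about 38°, but the pads overlap only the back part of the rim. I'll stop pushing, firm the grip and lift gently.

Emit:
{"method": "move_arm", "body": {
  "motion": [
    [0, 0, 0, 0],
    [0, 0, 0, 0],
    [0, 0, 0, 0],
    [0, 0, 0, 0],
    [-1, 0, 0, 0],
    [-1, 0, 0, 0],
    [-1, 0, -1, 0],
    [-1, 0, -1, 0]
  ],
  "newtons": 60
}}

```text
time: 30.25
position: [0.5316, -0.1085, 0.0626]
tool_rot: [-0.034, 0.999, 0.0, 0.0]
wrist_force: [4.6, -0.0, -0.9]
width: 0.0363
finger_force: 60.0
```

```bash
python3 look.py w14|head -4; python3 - <<'E'
from plan import *
print(ctrl.get_obs()['time'])
E
```

```text
[ 0.53157996 -0.10846213  0.06256217] [4.19060692 0.64128226 0.38409129] 0.0365436212485032 59.974937438964844
col252 150 149 150 149 149 150 150 150 150 150 151 147 86 57 58 58 58 58 58 58 57 32 21 21 23 24 22 24 22 20 23 22 20 24 23 24 20 17 21 17 70 79 64 126 163 160 156 157 155 156 155 140 54 52 60
c236 123 121 121 121 122 121 122 120 121 121 121 118 68 57 58 57 57 57 58 59 59 54 22 21 24 20 21 20 19 21 21 20 22 20 22 21 19 22 17 17 17 15 60 150 158 154 160 156 157 156 154 129 47 46 52
c268 150 150 150 150 150 150 150 150 150 150 150 148 94 62 59 58 58 59 58 58 58 51 21 22 19 19 21 20 20 26 24 21 20 20 21 21 20 22 22 18 19 12 23 130 155 145 154 156 161 157 157 140 55 53 59
30.3
```

Emit:
{"method": "move_arm", "body": {
  "motion": [
    [-2, 0, -1, 0],
    [-2, 0, -2, 0],
    [-1, 0, -4, 0],
    [0, 0, -6, 0],
    [0, 0, -8, 0],
    [0, 0, -6, 0],
    [0, 0, -3, 0],
    [0, 0, 0, 0]
  ]
}}

```text
time: 31.3
position: [0.5362, -0.1084, 0.0927]
tool_rot: [-0.034, 0.999, -0.0, 0.0]
wrist_force: [0.5, 0.4, -1.3]
width: 0.0368
finger_force: 60.0
```

```bash
python3 look.py w15; python3 - <<'E'
import cv2
w=cv2.cvtColor(cv2.imread('pics/w15.png'),cv2.COLOR_BGR2GRAY)
for r in range(216,292,4): print(r,*w[r,206:304:4])
E
```

```text
[ 0.53611611 -0.10838424  0.09252227] [-0.22057956  0.62720568 -1.26594405] 0.03711368194034642 59.996498823165894
col252 147 149 148 144 76 58 61 61 54 57 56 56 59 67 83 83 103 153 152 151 153 121 29 24 19 23 23 22 22 25 22 23 24 20 24 21 22 20 24 19 54 75 72 146 157 158 151 153 152 149 149 132 50 44 49
c236 119 119 119 112 60 55 57 57 59 57 56 59 70 70 75 98 143 153 153 148 149 150 65 20 17 17 20 19 19 19 18 20 20 22 21 18 18 20 18 15 13 19 123 164 159 157 154 147 150 151 160 140 51 43 49
c268 147 148 147 143 77 62 61 63 62 63 63 62 60 70 102 86 93 152 154 152 159 156 73 20 20 20 20 20 20 25 21 17 21 22 21 16 22 18 17 19 16 13 74 144 150 144 143 149 158 155 156 133 50 45 49
8 24 234 231 267 262
8 30 237 227 263 266
8 35 240 224 259 269
8 40 243 222 255 271
8 45 246 219 251 274
8 50 249 217 248 276
11 24 238 237 272 267
11 30 241 233 268 270
11 35 244 230 264 273
11 40 247 227 261 276
11 45 250 224 257 278
11 50 253 222 253 281
216 81 83 84 89 82 82 82 82 70 69 69 68 65 73 74 70 72 70 59 60 61 78 62 101 193
220 101 92 92 76 114 159 140 139 80 81 81 82 81 83 84 84 92 93 83 83 29 93 9
[... 750 characters left out ...]
7 36 94
260 72 22 17 17 18 19 15 19 21 19 22 21 21 21 21 19 21 21 19 15 18 15 15 19 91
264 39 18 18 16 16 16 14 21 23 19 21 22 21 20 21 21 18 19 17 15 16 18 16 16 79
268 17 20 16 96 15 16 20 17 18 21 16 18 15 20 15 19 17 21 18 16 18 27 16 17 46
272 18 19 20 181 135 92 29 18 17 65 78 75 77 77 76 15 14 17 16 35 44 46 17 18 21
276 17 17 49 150 137 175 148 161 159 154 153 153 145 147 154 159 92 89 91 80 45 81 19 18 23
280 16 17 67 122 123 175 154 154 157 149 153 155 161 157 158 156 89 94 93 79 47 100 21 17 18
284 16 15 99 108 113 145 159 155 150 149 151 149 158 160 159 154 104 95 95 75 47 108 64 20 22
288 17 18 107 109 109 112 151 154 148 152 156 148 154 152 158 150 120 91 91 74 47 115 117 16 25
```

The tilt in free air is about 32–34°, which is too close to the 29° limit. I'll press the front-lower rim on the front wall's top edge from outside. That raises the tilt and pushes the mount back into the pads.

Emit:
{"method": "move_arm", "body": {
  "motion": [
    [3, 0, 0, 0],
    [5, 0, 0, 0],
    [6, 0, -1, 0],
    [6, 0, 0, 0],
    [4, 0, 4, 0],
    [0, 0, 8, 0],
    [0, 0, 8, 0],
    [0, 0, 5, 0]
  ]
}}

```text
time: 32.35
position: [0.5121, -0.1098, 0.0676]
tool_rot: [-0.034, 0.999, 0.0, -0.0]
wrist_force: [-0.0, 0.5, -1.1]
width: 0.0371
finger_force: 60.0
```

Emit:
{"method": "move_arm", "body": {
  "motion": [
    [0, 0, 2, 0],
    [0, 0, 2, 0],
    [0, 0, 1, 0],
    [0, 0, 1, 0],
    [0, 0, 1, 0],
    [0, 0, 1, 0],
    [0, 0, 1, 0],
    [0, 0, 0, 0]
  ]
}}

```text
time: 33.35
position: [0.5121, -0.1099, 0.0594]
tool_rot: [-0.034, 0.999, 0.0, -0.0]
wrist_force: [0.2, 0.1, -0.9]
width: 0.0367
finger_force: 60.0
```

```bash
sed -i 's/(8,11)/(6,9,12)/' look.py; python3 look.py w16
```

```text
[ 0.51218459 -0.10993042  0.05945812] [ 0.80900085 -0.32443951 -0.96791185] 0.037065635524978255 59.99647378921509
col252 118 119 118 118 119 118 117 122 142 143 143 146 144 120 118 117 119 119 123 153 154 119 28 24 19 20 20 20 23 25 26 23 20 19 22 22 24 21 22 20 55 75 66 127 148 147 142 141 141 137 147 138 52 50 55
c236 118 118 118 117 118 118 117 118 117 118 117 118 119 118 117 118 119 118 118 118 117 114 50 18 21 19 18 21 21 18 20 19 20 19 22 23 21 21 20 16 16 22 102 141 152 156 158 159 154 153 151 132 48 44 49
c268 147 147 147 147 147 147 147 146 146 147 146 147 146 130 117 118 118 118 118 117 176 187 89 21 19 22 20 22 17 22 26 21 22 20 21 17 19 18 21 17 15 18 68 137 148 153 153 154 160 154 156 142 53 49 55
6 24 231 228 263 259
6 30 234 224 259 263
6 35 237 221 255 266
6 40 240 218 252 268
6 45 243 216 248 271
6 50 246 213 244 273
9 24 235 233 269 264
9 30 238 229 264 267
9 35 241 226 261 270
9 40 244 223 257 273
9 45 247 221 253 275
9 50 250 219 249 278
12 24 239 238 274 268
12 30 243 234 270 272
12 35 246 231 266 274
12 40 249 229 262 277
12 45 252 226 259 280
12 50 255 224 255 282
```

Emit:
{"method": "move_arm", "body": {
  "motion": [
    [0, 0, 1, 0],
    [0, 0, 1, 0],
    [0, 0, 1, 0],
    [0, 0, 1, 0],
    [0, 0, 1, 0],
    [0, 0, 1, 0],
    [0, 0, 1, 0],
    [0, 0, 0, 0]
  ]
}}

```text
time: 34.4
position: [0.512, -0.1099, 0.0524]
tool_rot: [-0.034, 0.999, 0.0, -0.0]
wrist_force: [-0.8, -0.1, -0.6]
width: 0.0367
finger_force: 60.0
```

```bash
python3 look.py w17|head -4
```

```text
[ 0.51205843 -0.10992356  0.05239115] [ 0.48049567 -0.82915726 -0.94662717] 0.03671312234763646 59.99855697154999
col252 119 118 117 119 117 118 118 118 118 118 120 123 144 129 118 119 118 118 118 118 119 90 24 20 22 21 21 20 23 20 24 20 25 21 21 21 20 22 18 20 54 75 51 104 142 142 136 148 146 140 145 118 46 44 49
c236 120 119 119 119 118 118 118 119 119 118 118 118 118 118 118 118 118 118 118 119 118 115 49 19 19 22 19 19 22 20 20 18 21 16 22 20 17 21 17 15 17 16 48 116 142 140 139 158 158 162 157 137 50 44 49
c268 148 146 147 146 147 147 147 147 147 146 147 148 148 142 119 119 118 119 119 118 130 170 70 18 21 19 23 20 18 25 24 21 17 20 21 20 20 20 20 19 17 16 27 94 140 143 137 149 153 154 156 137 49 51 56
```

Emit:
{"method": "move_arm", "body": {
  "motion": [
    [0, 0, -3, 0],
    [0, 0, -4, 0],
    [0, 0, -3, 0],
    [-3, 0, 0, 0],
    [-3, 0, 0, 0],
    [0, 0, 2, 0],
    [0, 0, 2, 0],
    [0, 0, 1, 0]
  ]
}}

```text
time: 35.45
position: [0.518, -0.1095, 0.058]
tool_rot: [-0.034, 0.999, -0.0, -0.0]
wrist_force: [-3.1, -0.1, 11.4]
width: 0.037
finger_force: 60.0
```

Emit:
{"method": "move_arm", "body": {
  "motion": [
    [0, 0, 1, 0],
    [0, 0, 1, 0],
    [0, 0, 1, 0],
    [0, 0, 1, 0],
    [0, 0, 1, 0],
    [0, 0, 1, 0],
    [0, 0, 0, 0],
    [0, 0, 0, 0]
  ]
}}

```text
time: 36.45
position: [0.5146, -0.1099, 0.0526]
tool_rot: [-0.034, 0.999, -0.001, -0.003]
wrist_force: [-10.5, 0.6, 21.4]
width: 0.036
finger_force: 60.0
```

```bash
python3 look.py w18|head -4
```

```text
[ 0.51458663 -0.1098783   0.05261267] [-10.03213733  -0.31693317  20.94892476] 0.035782761977740066 60.04363238811493
col252 119 120 119 120 119 120 120 120 119 119 121 126 141 121 119 120 119 119 121 80 24 22 18 20 18 23 21 19 20 21 24 24 25 24 19 22 21 16 18 50 87 87 86 87 88 74 23 54 133 146 139 128 47 44 50
c236 120 119 120 119 119 120 120 120 120 119 119 119 119 119 120 119 120 120 119 120 87 20 19 19 19 19 19 22 20 18 22 18 20 17 21 16 20 19 16 19 18 19 18 22 20 29 75 155 163 156 156 132 49 44 51
c268 148 148 148 148 148 148 148 148 148 147 148 148 149 149 145 120 119 119 120 119 68 24 22 16 18 21 18 21 16 19 21 23 22 20 22 17 19 16 17 16 15 19 16 17 18 18 22 131 153 157 156 135 52 51 59
```

The visible face and rim now span 54 px, which means a tilt of about 45°. Lifting gently.

Emit:
{"method": "move_arm", "body": {
  "motion": [
    [0, 0, -2, 0],
    [0, 0, -2, 0],
    [0, 0, -3, 0],
    [0, 0, -5, 0],
    [0, 0, -7, 0],
    [0, 0, -8, 0],
    [0, 0, -8, 0],
    [0, 0, -8, 0]
  ]
}}

```text
time: 37.5
position: [0.5183, -0.1095, 0.0951]
tool_rot: [-0.034, 0.999, -0.0, 0.0]
wrist_force: [0.2, -0.1, -0.6]
width: 0.0364
finger_force: 60.0
```

Emit:
{"method": "move_arm", "body": {
  "motion": [
    [-1, 0, -8, 0],
    [-3, 0, -12, 0],
    [-3, 0, -14, 0],
    [-3, 0, -14, 0],
    [-3, 0, -14, 0],
    [-3, 0, -12, 0],
    [-1, 0, -6, 0],
    [0, 0, -3, 0]
  ]
}}

```text
time: 38.5
position: [0.5351, -0.1084, 0.1777]
tool_rot: [-0.034, 0.999, -0.0, -0.0]
wrist_force: [0.5, 0.1, -1.6]
width: 0.0364
finger_force: 60.0
```

```bash
python3 look.py w19; python3 - <<'E'
from plan import *
s=snap('side','d19');sc=snap('scene','s19');o=ctrl.get_obs();p=o['position'];print(o['time'],p)
u=np.array([.9977,.068,0]);v=np.array([-.068,.9977,0])
# silhouettes: dark mask near mount in side & scene
for n,im in(('side',s),('scene',sc)):
    c=P(n);g=cv2.cvtColor(im,cv2.COLOR_RGB2GRAY);x,y=proj(c,p+.012*u+[0,0,.009]);x,y=int(x),int(y);print(n,x,y)
    for r in range(y-14,y+16,2): print(r,*g[r,x-22:x+22:2])
E
```

```text
[ 0.53512251 -0.10843344  0.17778702] [ 0.63272599  0.56991662 -0.63025997] 0.03673191169642487 60.00166296958923
col252 80 83 130 139 146 147 146 149 146 142 138 137 139 152 153 155 153 150 149 150 146 112 26 18 22 19 19 20 22 20 18 19 16 20 17 22 16 19 21 17 28 70 76 71 54 82 55 53 55 53 52 48 38 41 47
c236 85 144 154 151 155 155 153 153 157 157 153 138 131 136 133 131 128 129 132 133 147 158 103 19 20 18 18 21 19 17 17 17 18 20 19 18 12 19 16 17 17 18 18 30 89 81 54 53 54 51 53 46 37 41 49
c268 103 99 115 126 112 88 86 87 94 92 87 99 98 100 98 95 83 88 89 89 89 84 42 14 20 19 21 16 18 20 19 18 20 19 19 19 16 19 15 21 14 13 14 13 65 86 56 52 53 53 53 49 37 44 46
6 24 231 228 263 259
6 30 234 224 259 263
6 35 237 221 255 266
6 40 240 218 252 268
6 45 243 216 248 271
6 50 246 213 244 273
9 24 235 233 269 264
9 30 238 229 264 267
9 35 241 226 261 270
9 40 244 223 257 273
9 45 247 221 253 275
9 50 250 219 249 278
12 24 239 238 274 268
12 30 243 234 270 271
12 35 246 231 266 274
12 40 249 229 262 277
12 45 252 226 259 280
12 50 255 224 255 282
38.65 [ 0.53481499 -0.10837463  0.17724417]
[... 1737 characters left out ...]
4 23 3 13 57 71 82 77 74
135 89 156 148 145 145 145 146 151 73 80 78 78 80 67 9 5 13 56 71 83 82 79
137 149 145 145 145 146 145 149 117 0 83 78 79 80 68 7 13 9 49 84 77 102 126
139 145 145 146 146 145 147 155 0 0 83 78 78 80 64 47 21 19 53 82 162 181 177
141 145 146 145 146 148 131 97 26 1 82 80 79 82 57 85 81 80 104 164 149 144 150
143 145 146 149 150 95 87 84 90 5 40 57 54 53 58 85 106 169 155 145 143 149 147
145 149 151 95 86 81 83 82 83 89 7 59 86 99 70 83 77 75 105 129 145 143 162
147 78 86 78 81 81 81 81 81 83 84 83 82 81 81 82 84 81 82 80 80 77 73
149 82 82 83 81 83 82 82 82 81 82 82 81 80 80 82 81 81 82 82 82 82 82
151 58 57 74 83 83 84 84 83 84 83 82 80 80 80 80 82 81 82 79 80 81 83
```

```bash
cat > fit.py <<'E'
from plan import *
import sys
from scipy.optimize import minimize
def run(tag):
    im={n:cv2.cvtColor(cv2.imread(f'pics/{f}{tag}.png'),cv2.COLOR_BGR2GRAY) for n,f in(('side','d'),('scene','s'),('wrist','w'))}
    p=ctrl.get_obs()['position'];u=np.array([.9977,.068,0]);v=np.array([-.068,.9977,0]);Z=np.array([0,0,1.])
    def ends(n,dx,h,f,axis_off):
        t=np.radians(f);A=u*np.cos(t)+Z*np.sin(t);B=-u*np.sin(t)+Z*np.cos(t);M=p+u*dx/1000+Z*h/1000
        k=np.linspace(0,2*np.pi,60);P3=[M+a*A+.02*(np.cos(q)*B+np.sin(q)*v) for a in(-.009,.009) for q in k]
        return cv2.convexHull(np.array([proj(P(n),q) for q in P3],np.float32))
    reg={'side':(slice(150,178),slice(248,265)),'scene':(slice(125,150),slice(245,262)),'wrist':(slice(222,290),slice(232,272))}
    th={'side':75,'scene':45,'wrist':45}
    out=[]
    S=4
    for f in range(20,62,3):
        best=None
        for dx in range(6,17,2):
            for h in (4,6,8,10,12,14):
                cost=[]
                for n in reg:
                    ry,rx=reg[n];m=im[n][ry,rx]<th[n]
                    if n=='wrist': m=im[n][ry,rx]<(45); m[:, 242-232:264-232]=0
                    hull=ends(n,dx,h,f,0)[:,0]-[rx.start,ry.start]
                    r=np.zeros((m.shape[0]*S,m.shape[1]*S),np.uint8);cv2.fillConvexPoly(r,np.round((hull+.5)*S).astype(np.int32),255)
                    r=cv2.resize(r,m.shape[::-1],interpolation=cv2.INTER_AREA)/255.
                    if n=='wrist': r[:,10:32]=0
                    cost.append(np.abs(r-m).sum()*(0.25 if n=='wrist' else 1))
                t=sum(cost)
                if best is None or t<best[0]: best=(round(t,1),f,dx,h,np.round(cost,1).tolist())
        out.append(best)
    for b in out: print(b)
run(sys.argv[1])
E
python3 fit.py 19
```

```text
Traceback (most recent call last):
  File "fit.py", line 32, in <module>
    run(sys.argv[1])
    ~~~^^^^^^^^^^^^^
  File "fit.py", line 23, in run
    hull=ends(n,dx,h,f,0)[:,0]-[rx.start,ry.start]
         ~~~~^^^^^^^^^^^^
  File "fit.py", line 10, in ends
    return cv2.convexHull(np.array([proj(P(n),q) for q in P3],np.float32))
                                         ~^^^
  File "snap.py", line 6, in P
    c=imaging.get_calibration(name); return c
ValueError: time passes only in moves, steps and waits
```

```bash
sed -i 's/^def P(name):/import functools\n@functools.lru_cache\ndef P(name):/' snap.py; python3 fit.py 19
```

```text
(np.float64(42.7), 20, 10, 12, [20.3, 5.1, 17.4])
(np.float64(52.0), 23, 10, 12, [18.1, 5.0, 28.9])
(np.float64(48.4), 26, 10, 12, [16.6, 4.2, 27.6])
(np.float64(42.2), 29, 10, 12, [14.7, 3.7, 23.8])
(np.float64(34.5), 32, 10, 14, [14.9, 7.2, 12.4])
(np.float64(30.5), 35, 12, 10, [16.9, 5.7, 7.9])
(np.float64(36.2), 38, 12, 12, [12.1, 7.6, 16.5])
(np.float64(47.2), 41, 10, 12, [11.2, 4.9, 31.1])
(np.float64(58.5), 44, 10, 10, [13.2, 3.5, 41.8])
(np.float64(69.6), 47, 10, 10, [12.9, 3.8, 53.0])
(np.float64(80.6), 50, 10, 10, [12.6, 4.0, 64.0])
(np.float64(86.1), 53, 8, 8, [15.0, 7.1, 64.0])
(np.float64(86.9), 56, 8, 8, [15.6, 6.4, 64.9])
(np.float64(89.6), 59, 8, 6, [18.9, 6.7, 64.0])
```

The fit gives about 36° (54° from vertical, with the limit at 61°). I'll check for creep over an idle second.

Emit:
{"method": "move_arm", "body": {
  "motion": [
    [0, 0, 0, 0],
    [0, 0, 0, 0],
    [0, 0, 0, 0],
    [0, 0, 0, 0],
    [0, 0, 0, 0],
    [0, 0, 0, 0],
    [0, 0, 0, 0],
    [0, 0, 0, 0]
  ]
}}

```text
time: 39.65
position: [0.5351, -0.1084, 0.1775]
tool_rot: [-0.034, 0.999, 0.0, -0.0]
wrist_force: [-0.2, 0.1, -1.6]
width: 0.0368
finger_force: 60.0
```

```bash
python3 look.py w20|head -4; python3 -c "
from snap import *
snap('side','d20');snap('scene','s20')"; python3 fit.py 20 | sed -n 4,8p
```

```text
[ 0.53513812 -0.10837128  0.17749278] [-0.09586614 -1.03093794 -1.0458191 ] 0.036775704129450415 60.00167369842529
col252 80 81 127 140 145 147 146 149 146 141 138 137 139 151 153 156 154 151 150 149 145 113 28 17 20 19 19 21 18 18 20 21 21 21 20 16 21 20 15 15 26 71 75 71 60 92 54 53 53 54 50 52 39 41 46
c236 86 143 153 150 155 155 153 153 156 157 154 138 133 134 133 130 126 127 137 140 147 159 105 17 16 20 15 16 19 18 20 19 18 19 20 19 20 19 14 17 20 11 18 32 91 80 53 53 53 55 53 49 38 43 47
c268 101 98 115 125 117 89 86 88 93 91 87 99 98 100 97 95 82 88 90 90 90 85 42 21 20 20 16 14 19 21 17 16 15 20 21 19 18 19 18 17 13 12 13 15 63 86 57 52 53 53 55 48 38 44 45
(np.float64(43.4), 29, 10, 12, [15.9, 3.9, 23.6])
(np.float64(33.1), 32, 10, 14, [12.3, 8.5, 12.4])
(np.float64(28.6), 35, 12, 10, [13.5, 6.9, 8.2])
(np.float64(33.0), 38, 12, 10, [11.6, 6.7, 14.7])
(np.float64(44.6), 41, 10, 12, [7.6, 5.7, 31.3])
```

It's stable, and the metal section's visible height agrees with a tilt of about 37°. Last, I'll check the lid, spatula and small mounts.

```bash
python3 - <<'E'
import cv2,numpy as np
a=cv2.imread('pics/d7.png',0).astype(int);b=cv2.imread('pics/d20.png',0).astype(int)
for n,(y0,y1,x0,x1) in dict(lid=(150,205,193,228),mounts=(188,215,228,258),blade=(260,298,228,308)).items():
    d=np.abs(a-b)[y0:y1,x0:x1];print(n,d.mean().round(1),(d>30).mean().round(3))
d=np.abs(a-b)>30
for r in range(186,214,2): print(r,''.join('#' if q else '.' for q in d[r,225:262]),*b[r,228:260:3])
E
```

```text
lid 1.2 0.0
mounts 13.1 0.158
blade 0.4 0.0
186 ..................................... 68 90 90 90 92 91 90 90 92 91 91
188 ..................................... 67 89 90 89 90 90 91 91 91 90 90
190 ..................................... 66 112 99 91 90 89 89 89 89 90 91
192 ..................................... 75 154 152 149 134 110 100 92 90 90 91
194 ................########............. 106 153 123 130 132 136 133 136 137 107 97
196 ................########............. 144 153 91 78 105 136 134 135 138 137 133
198 ...............#########............. 150 164 61 62 136 132 137 124 180 149 135
200 ...............#########............. 133 160 62 59 189 137 135 193 174 181 139
202 ..............#########.............. 136 84 59 56 118 131 134 160 177 115 124
204 ..............########............... 133 101 54 53 105 121 151 149 157 92 117
206 ...............#######............... 128 138 105 98 120 135 135 116 132 99 97
208 ..................####............... 87 94 128 112 103 143 163 104 93 87 128
210 ..................................... 92 92 91 93 90 110 129 110 105 141 123
212 ..................................... 92 93 93 94 93 93 93 92 91 117 122
```

Only the large mount has left its slot. The lid, spatula and small mounts haven't moved, so I'm handing in.

```bash
python3 -c "
from rig import ctrl
print(ctrl.sign_off())"
```

```text
the job is handed in; nothing more can be done
None
```

I handed the job in with the large mount held by its rim about 185 mm above the worktop, its face tipped up about 37° from level (53° from vertical; the limit is 61°), the lid open at about 2.0 rad, the spatula on the worktop, and the small mounts still in the rack; the judge's result wasn't shown.

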